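# Fetch a cut stone from the push-to-open bench locker

## Task

Press the locker's handleless door near its free edge until the spring catch lets go and it pops ajar, then swing it wide open, well past square to the front. Take the striped stone block out and set it down gently in the white tray, lying flat the same way up as it stood, let go of it, and leave the door open. Do not drop the block, do not drag the tray about, and leave the sanding block, the loupe and the red blade case where they are.

Things in the scene. Friction and masses are not known exactly. Their poses are not given: they have to be found in the camera images.
- locker: Fixed plywood bench locker, 210 wide (y), 100 deep, 136 mm high. Origin: on the bench, in the plane of the front opening, half-way across; x points into it, y to its left. Inside: floor 12 mm and roof underside 127 mm above the bench, 192 mm clear width, 94 mm deep. Catch high in the front corner at the door's free edge; low at the hinge side a plunger, its tip 17 mm out when the door is open.
- door (a joint): Door angle, rad: 0 closed and caught, negative pressed in (stop -0.036), 2.6 fully open. Plain panel 210 wide, 10 thick, 18 to 136 mm above the bench, hinged at the locker's left. About 3 N at the press point moves it in 4 to 7 mm, to its stop, and frees the catch; as the hand draws back it pops to 0.3-0.45 rad. Stiff hinge: stays where left, moves with 1 N; the catch does not hold again.
- press (a point): Point on the outer face of the door, 185 mm from the hinge (25 mm from the free edge), 105 mm above the bench. Moves with the door; its x axis is normal to the door, pointing into the locker when closed.
- door_hinge (a point): Point on the vertical hinge axis at the door's top edge (136 mm), mid-thickness of the panel; at x = -13, y = +105 mm in the locker's frame. Closed, the panel runs from here along -y of the locker, its inner face 8 mm in front of the opening.
- door_edge (a point): Middle of the thickness of the door at the top of its free edge, 210 mm from the hinge. Moves with the door.
- block_center (a point): Centre of the cut cream-and-brown striped stone block, 33 x 39 x 18 mm (x, y, z), 35 g nominal; it lies flat on the locker floor just inside the opening, centre 22 to 26 mm in, under the roof, its x roughly along the locker's x; its z axis points up.
- tray: Loose shallow white tray, 84 x 122 mm over all (x, y), 300 g, on the bench to the right. Origin: centre of its underside.
- tray_floor (a point): Centre of the tray's inner floor, 2 mm above the bench; inner floor 76 x 114 mm (x, y of the tray), walls 13 mm high.
- sanding_block: Bystander: dark rounded sanding block 36 x 60 x 24 mm; origin at the centre of its underside. Leave alone.
- loupe: Bystander: folding loupe 30 x 58 x 14 mm; origin at the centre of its underside. Leave alone (the door passes above it).
- red_case: Bystander: red plastic blade case 30 x 92 x 17 mm; origin at the centre of its underside. Leave alone.
Mind the look-alikes: they are no part of the job. Of the things that look like the tray, the larger one is meant.

How it is judged:
On the way, in this order (a step that is already met when the one before it is completed fails the run):
1. the door has popped ajar (value of joint door above 0.2 rad), for 0.2 s.
2. the door is swung wide open, past square (value of joint door above 1.6 rad), for 0.2 s.
At the end, for the whole second after the job is handed in: The door stands open past square (over 1.6 rad) and the block lies flat (within 0.2 rad, same way up) on the tray's floor inside its walls (centre within 34 mm in x and 52 mm in y of the tray's middle, 4 to 14 mm above its floor), everything at rest (value of joint door above 1.6 rad and x of block_center in the frame of tray_floor between -0.034 and 0.034 m and y of block_center in the frame of tray_floor between -0.052 and 0.052 m and z of block_center in the frame of tray_floor between 0.004 and 0.014 m and angle between block_center's own z axis and vertical below 0.2 rad and linear speed of tray below 0.02 m/s and velocity of joint door below 0.05 rad/s); the robot touches nothing.
It fails at once if the block is dropped or thrown (faster than 0.7 m/s while not held) (linear speed of block above 0.7 m/s and contact force between the fingers and block below 0.05 N).
It fails at once if the tray is dragged more than 50 mm (distance of tray from where it was at the start of the episode above 0.05 m).
It fails at once if the dark sanding block is shifted more than 30 mm (distance of sanding_block from where it was at the start of the episode above 0.03 m).
It fails at once if the folding loupe is shifted more than 30 mm (distance of loupe from where it was at the start of the episode above 0.03 m).
It fails at once if the red blade case is shifted more than 30 mm (distance of red_case from where it was at the start of the episode above 0.03 m).
It also fails if it takes over 67 s, if anything falls off the work surface, if the arm or the gripper's body presses on something with over 40 N, if the wrist force passes 120 N, or if a joint passes its speed limit or range.

## Robot

A 7-joint arm with a two-finger parallel gripper is mounted at the origin on a cart in front of the work surface, level with it; the furniture and walls round the work are solid. World frame = base frame: x ahead of the robot, y to its left, z up, the work surface at z = 0. Lengths are in m, angles in rad, forces in N, time in s.
With the tool pointing down it reaches from about 0.4 to 0.85 m from the base axis. Payload 10.4 kg.
Tool frame: the origin (TCP) lies midway between the tips of the shut fingers; the grasp point (between the pads) lies 19 mm behind it; z points along the fingers, y is the line along which they close (so a half turn about z gives the same grasp; the last joint's range is limited). The gripper opens to 85 mm and grips with 20 to 120 N. Pads are 22 mm wide; open, the fingers measure 114 mm over their backs; the gripper's body (76 mm by 85 mm) begins 54 mm behind the grasp point. The pads swing forward as they close: fully open they stand 13 mm farther back than shut.
Start: joints at [1.159, 0.332, -0.065, 1.46, 0.022, 1.35, -0.088], TCP at [0.237, -0.578, 0.211] pointing down, gripper open.
Joint ranges: [-2.6, 2.6], [-0.5, 2.12], [-1.47, 1.34], [0.16, 2.42], [-1.27, 4.41], [0.06, 2.06], [-2.6, 2.6]. Speed limits (rad/s): [2.22, 2.22, 2.79, 2.79, 3.14, 3.14, 3.14].

## Interface

Orientations are given as a unit quaternion [x, y, z, w].
In Python, from workcell import get_obs, camera, camera_params, hand_in gives the robot as it stands.
- The arm moves only by the tool carry_out, never from a script. Its argument "commands" is a list that holds one entry, the list of rows, each a list of 6 numbers: the shift along the tool's x, y, z in units of 40 mm (1.0 is 40 mm), then the turn, a rotation vector about the tool's x, y, z in units of 6 degrees (1.0 is 6 degrees). In form: [[[x, y, z, ax, ay, az], ...]]. A call has 1 to 20 rows; each row shifts and turns the commanded pose from where the row before left it, along the tool's axes as they then stand; what a row does not reach is not made up. A row lasts 1/12 s, in which the tool goes at most 41.7 mm and 7.16 degrees, less where a joint would pass 70% of its speed; a pose out of reach is approached as far as the arm can. A call is refused whole if a number of a shift passes 1 or a number of a turn 1, either way. A call with a gripper value outside its range is refused whole. "hand" is the closure, from -1 (fully open) to 1 (shut), set as the call begins (left out, the last holds). The fingers move at their own pace and stop on an object; "force" is the grip in N (left out, the last holds). Time passes only in rows, so rows that do not move let the fingers close. It gives the time, the measured TCP pose, the force, the opening and the grip force at its end, in the units of the state.
- get_obs(): the state, without advancing time (a new reading comes with each control period).
- camera(name): name is "side" or "top"; returns the picture (400x640x3 uint8, red, green, blue); there is no depth.
- camera_params(name): a dict with "mtx" (3x3 intrinsics, pixels), "k1" (the pictures are not rectified: a ray, as slopes to the right and down, at radius r is drawn at 1 + k1 r^2 times it, then the intrinsics apply), "R" (3x3) and "t" (3): a world point X has camera coordinates R X + t. Camera axes: x right, y down, z forward; pixel columns grow to the right and rows downward; lengths in m; the calibration is good to about 2 mm. A picture is of the moment at which its call begins. camera_params takes no time and is no camera call.
- hand_in(): hands the job in; it is judged then, once.
The state is a dict: "clock": time; "joint_pos": joint angles; "joint_velocities": joint speeds; "tau": joint torques, N m; "position": TCP position; "ee_rot": TCP orientation; "ft_force": force on the tool from outside, world axes, zero at the start; "torque": the same for the moment, N m; "grip_width": opening from 0.0 (shut) to 1.0 (fully open); "grasp_force": force on a finger pad.
Only numpy, scipy, OpenCV 4.12 (cv2) and the standard library are available. Lean on these libraries where they do the work, as an engineer would, in place of code of your own. Each camera call takes 0.05 s, during which the arm holds its last target. There are 200 camera calls.

## Working session

There is one attempt and no reset: what is moved stays moved. The work goes in short steps, Python scripts to look and compute and a tool call to move; the robot and the scene stay as the last step left them, time stands still between calls to the robot, and variables do not carry over. Pictures are saved under pics/ and viewed, at most 10 in all, crops included, and the job is handed in when it is done.

Besides the shell and the picture viewer there is one more tool, called after ">>>" by a JSON object that holds its "op" and its "data". carry_out: Moves the arm, as the interface text tells. Its arguments: {"type":"object","properties":{"commands":{"type":"array"},"hand":{"type":"number"},"force":{"type":"number"}},"required":["commands"]}

```bash
mkdir -p pics; python3 - <<'E'
from workcell import *
import cv2,json
for n in("side","top"):
    cv2.imwrite(f"pics/{n}0.png",camera(n)[:,:,::-1]); p=camera_params(n); print(n,p)
o=get_obs();print(o)
E
```

```text
side {'mtx': array([[489.63792319,   0.        , 319.68362316],
       [  0.        , 489.63792319, 197.64564193],
       [  0.        ,   0.        ,   1.        ]]), 'k1': -0.13557373065870096, 'R': array([[-0.83435692, -0.55066531,  0.02482407],
       [-0.2435899 ,  0.32793534, -0.91275537],
       [ 0.49448203, -0.76761066, -0.40775164]]), 't': array([0.55211015, 0.16641129, 1.55285883])}
top {'mtx': array([[499.30400953,   0.        , 311.30369893],
       [  0.        , 499.30400953, 198.7451282 ],
       [  0.        ,   0.        ,   1.        ]]), 'k1': -0.06136604967867511, 'R': array([[-0.03006893, -0.99952022, -0.00742868],
       [-0.9914238 ,  0.03076934, -0.12701221],
       [ 0.12717985,  0.00354585, -0.99187333]]), 't': array([0.17679669, 0.55187096, 1.45840842])}
{'clock': 0.1, 'joint_pos': array([ 1.15938804,  0.33280579, -0.06470702,  1.46086394,  0.02162952,
        1.34990992, -0.0885172 ]), 'joint_velocities': array([-0.00140125, -0.00254038,  0.00049218, -0.00171369, -0.00112604,
        0.00014439,  0.00337074]), 'tau': array([ 2.21996386e-03, -6.26741338e+01,  4.98007808e-02, -3.92427850e+01,
        1.64327910e-02,  6.89082328e-03, -8.67221593e-05]), 'position': array([ 0.23677875, -0.57801398,  0.20989419]), 'ee_rot': array([ 9.81161273e-01,  1.93189391e-01, -1.66383559e-04, -6.23464594e-04]), 'ft_force': array([ 0.85254454,  0.79415   , -0.47932189]), 'torque': array([ 0.0216289 , -0.00358232, -0.10869136]), 'grasp_force': 0.0, 'grip_width': 0.999351639608461}
```

View pics/side0.png

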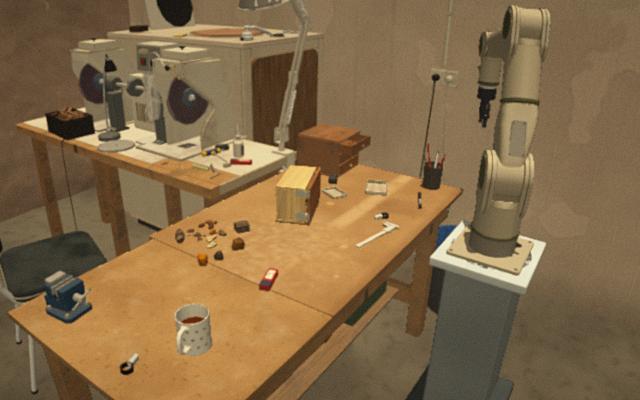

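View pics/top0.png

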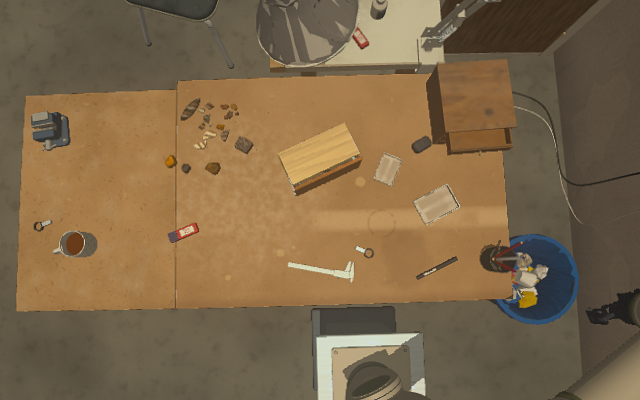

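The top view shows the locker at about (320,158) with its front facing the robot. The larger tray is at (437,203), the smaller look-alike at (387,168), the loupe at (365,252), the sanding block at (421,144) and the red case at (184,232). I'll enlarge both views.

```bash
python3 - <<'E'
import cv2
a=cv2.imread("pics/top0.png")[115:265,268:468];cv2.imwrite("pics/top0c.png",cv2.resize(a,None,fx=4,fy=4,interpolation=cv2.INTER_CUBIC))
a=cv2.imread("pics/side0.png")[155:255,265:405];cv2.imwrite("pics/side0c.png",cv2.resize(a,None,fx=5.7,fy=5.7,interpolation=cv2.INTER_CUBIC))
E
```

```text
(no output)
```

View pics/top0c.png

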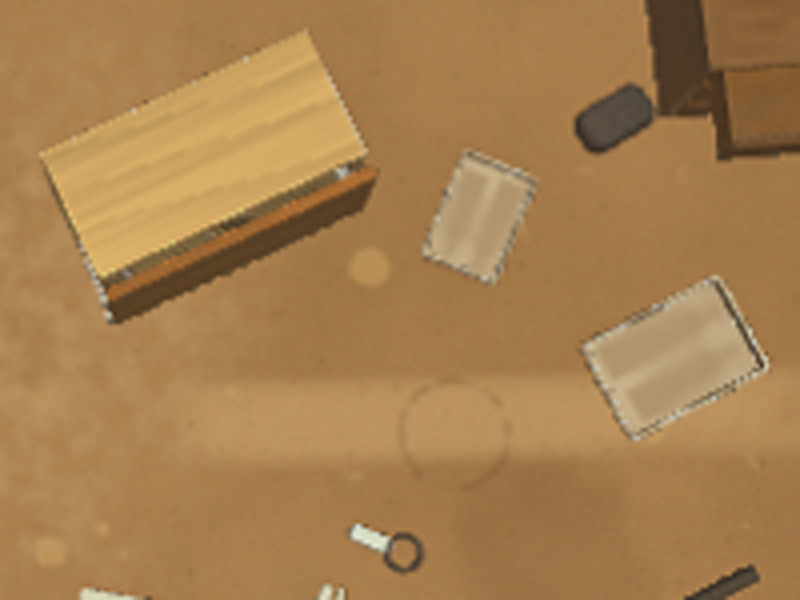

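View pics/side0c.png

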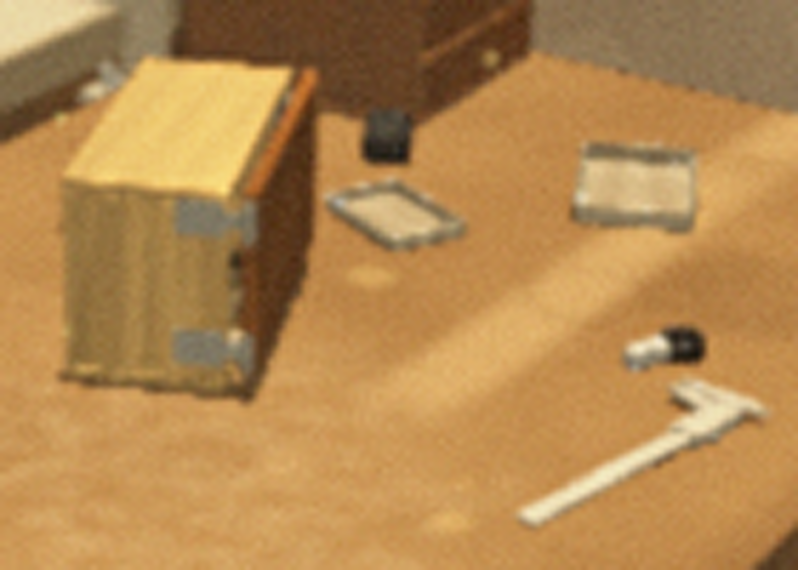

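```bash
cat > h.py <<'E'
import numpy as np,cv2
from workcell import *
from scipy.spatial.transform import Rotation as Ro
def world(n,px,z):
    p=camera_params(n);K=p["mtx"];d=np.array([p["k1"],0,0,0,0])
    u=cv2.undistortPointsIter(np.array([[px]],float),K,d,None,None,(3,50,1e-9))[0,0]
    r=p["R"].T@np.array([u[0],u[1],1]);c=-p["R"].T@p["t"]
    return c+r*(z-c[2])/r[2]
def pix(n,X):
    p=camera_params(n)
    return cv2.projectPoints(np.array(X,float).reshape(-1,1,3),cv2.Rodrigues(p["R"])[0],p["t"],p["mtx"],np.array([p["k1"],0,0,0,0]))[0][:,0]
E
python3 - <<'E'
from h import *
f=lambda c:((c[0]+.5)/4-.5+268,(c[1]+.5)/4-.5+115)
L=np.array([world("top",f(c),.136) for c in[(40,155),(307,30),(367,155),(103,277)]])
print("roof",L.round(3))
T=np.array([world("top",f(c),.013) for c in[(715,278),(767,365),(635,438),(583,347)]])
print("tray",T.round(3),T.mean(0))
# fit locker pose: corners back-left.. in locker frame
def fit(m,w):
    m=np.array(m);mc=m.mean(0);wc=w[:,:2].mean(0)
    a,b=m-mc,w[:,:2]-wc
    th=np.arctan2((a[:,0]*b[:,1]-a[:,1]*b[:,0]).sum(),(a*b).sum())
    R=np.array([[np.cos(th),-np.sin(th)],[np.sin(th),np.cos(th)]]);t=wc-R@mc
    print("res",((a@R.T-b)*1000).round(1).tolist());return th,t,R
th,t,R=fit([(.1,.105),(.1,-.105),(0,-.105),(0,.105)],L);print("locker",th,t)
tt,t2,R2=fit([(.042,-.061),(-.042,-.061),(-.042,.061),(.042,.061)],T);print("tray",tt,t2)
for n,z,c in[("loupe",.007,(388,543)),("sand",.024,(614,118)),("press",0,None)]:
    if c: print(n,world("top",f(c),z))
print("doortop outer",world("top",f((110,300)),.136),world("top",f((377,172)),.136))
def l2w(x,y): return t+R@np.array([x,y])
print("door pred", l2w(-.018,.105),l2w(-.018,-.105),"hinge",l2w(-.013,.105),"press",l2w(-.018,-.08))
# side check
g=lambda c:((c[0]+.5)/5.7-.5+265,(c[1]+.5)/5.7-.5+155)
S=[(62,180),(150,60),(297,68),(232,193)]
P=pix("side",[np.r_[l2w(*q),.136] for q in[(.1,.105),(.1,-.105),(0,-.105),(0,.105)]])
print("side obs",np.array([g(c) for c in S]).round(1).tolist(),"pred",P.round(1).tolist())
print("red",world("top",(184,232),.017))
E
```

```text
roof [[0.676 0.251 0.136]
 [0.761 0.059 0.136]
 [0.669 0.02  0.136]
 [0.588 0.208 0.136]]
tray [[ 0.592 -0.254  0.013]
 [ 0.524 -0.29   0.013]
 [ 0.472 -0.186  0.013]
 [ 0.542 -0.15   0.013]] [ 0.53258611 -0.21991212  0.013     ]
res [[0.8, -0.1], [0.3, -0.3], [1.0, -1.7], [-2.1, 2.0]]
locker 0.4136374199642382 [0.62783705 0.1143563 ]
res [[5.2, -1.5], [-1.9, -3.4], [-4.0, 1.6], [0.8, 3.4]]
tray 0.46163003553880433 [ 0.53258611 -0.21991212]
loupe [0.39898318 0.00410702 0.007     ]
sand [ 0.716841   -0.18172939  0.024     ]
doortop outer [0.57129029 0.20397286 0.136     ] [0.65664153 0.01338544 0.136     ]
door pred [0.5691511  0.20326615] [0.65355906 0.01097653] hinge [0.57372943 0.20527586] press [0.64351049 0.03386815]
side obs [[275.5, 186.2], [290.9, 165.1], [316.7, 166.5], [305.3, 188.4]] pred [[275.7, 185.6], [289.7, 164.5], [316.0, 166.6], [304.9, 188.2]]
red [0.47004267 0.54773089 0.017     ]
```

Locker and tray are located to about 2 mm. The pointing-down tool is already yawed almost in line with the locker. Next is the approach to a standoff in front of the press point with the fingers shut.

```bash
cat >> h.py <<'E'
TH=.4136;LT=np.array([.6278,.1144,0]);LR=Ro.from_euler('z',TH)
def l2w(p): return LT+LR.apply(p)
def w2l(p): return LR.inv().apply(np.array(p)-LT)
DOWN=LR*Ro.from_euler('x',np.pi)   # tool x into the locker, y to its right, z down
def units(goal,Rg=None):
    o=get_obs();R=Ro.from_quat(o["ee_rot"])
    print("loc",w2l(o["position"]).round(4),"shift units",(R.inv().apply(goal-o["position"])/.04).round(2))
    if Rg is not None: print("turn units",((R.inv()*Rg).as_rotvec(degrees=True)/6).round(2))
E
python3 - <<'E'
from h import *
units(l2w([-.07,-.08,.16]),DOWN)
E
```

```text
loc [-0.6363 -0.4769  0.2099] shift units [ 13.91 -10.27   1.26]
turn units [-0.01  0.   -0.24]
```

>>> {"op": "carry_out", "data": {"commands": [[[0.65, -0.48, 0, 0, 0, -0.24], [0.65, -0.48, 0, 0, 0, 0], [0.65, -0.48, 0, 0, 0, 0], [0.65, -0.48, 0, 0, 0, 0], [0.65, -0.48, 0, 0, 0, 0], [0.65, -0.48, 0, 0, 0, 0], [0.65, -0.48, 0, 0, 0, 0], [0.65, -0.48, 0, 0, 0, 0], [0.65, -0.48, 0, 0, 0, 0], [0.65, -0.48, 0, 0, 0, 0], [0.65, -0.48, 0, 0, 0, 0], [0.65, -0.48, 0, 0, 0, 0], [0.65, -0.48, 0, 0, 0, 0], [0.65, -0.48, 0, 0, 0, 0], [0.65, -0.48, 0, 0, 0, 0], [0.65, -0.48, 0, 0, 0, 0], [0.65, -0.48, 0, 0, 0, 0], [0.65, -0.48, 0, 0, 0, 0], [0.65, -0.48, 0, 0, 0, 0], [0.65, -0.48, 0, 0, 0, 0]]], "hand": 1}}

```text
clock: 1.77
position: [0.5596, -0.0167, 0.2104]
ee_rot: [0.979, 0.205, -0.0, 0.0]
ft_force: [-0.1, -0.7, 0.1]
grip_width: 0.001
grasp_force: 0.0
```

```bash
python3 - <<'E'
from h import *
units(l2w([-.07,-.08,.09]),DOWN);o=get_obs();print(o["clock"],o["joint_pos"].round(2),o["grip_width"])
E
```

```text
loc [-0.1151 -0.0927  0.2104] shift units [ 1.13 -0.32  3.01]
turn units [-0.  0.  0.]
1.7667 [ 0.43  0.24 -0.57  1.61  0.13  1.33 -1.31] 0.0013570020634114078
```

>>> {"op": "carry_out", "data": {"commands": [[[0.2, -0.1, 0.6, 0, 0, 0], [0.2, -0.1, 0.6, 0, 0, 0], [0.2, -0.1, 0.6, 0, 0, 0], [0.2, -0.02, 0.6, 0, 0, 0], [0.3, 0, 0.6, 0, 0, 0], [0.4, 0, 0, 0, 0, 0], [0.3, 0, 0, 0, 0, 0], [0, 0, 0, 0, 0, 0], [0, 0, 0, 0, 0, 0]]]}}

```text
clock: 2.52
position: [0.6198, 0.023, 0.0901]
ee_rot: [0.979, 0.206, -0.0, -0.0]
ft_force: [0.4, -0.6, 0.5]
grip_width: 0.002
grasp_force: 0.0
```

```bash
python3 - <<'E'
from h import *
units(l2w([-.032,-.08,.09]),DOWN)
E
```

```text
loc [-0.0441 -0.0805  0.0901] shift units [ 0.3  -0.01  0.  ]
turn units [-0.01  0.01  0.01]
```

>>> {"op": "carry_out", "data": {"commands": [[[0.15, 0, 0, 0, 0, 0], [0.1, 0, 0, 0, 0, 0], [0.05, 0, 0, 0, 0, 0], [0.05, 0, 0, 0, 0, 0], [0.05, 0, 0, 0, 0, 0], [0.05, 0, 0, 0, 0, 0], [0, 0, 0, 0, 0, 0], [0, 0, 0, 0, 0, 0]]]}}

```text
clock: 3.18
position: [0.6365, 0.0297, 0.0906]
ee_rot: [0.979, 0.205, -0.0, 0.0]
ft_force: [-0.9, 0.2, 0.6]
grip_width: -0.003
grasp_force: 0.5
```

>>> {"op": "carry_out", "data": {"commands": [[[0.05, 0, 0, 0, 0, 0], [0.05, 0, 0, 0, 0, 0], [0, 0, 0, 0, 0, 0], [0, 0, 0, 0, 0, 0]]]}}

```text
clock: 3.52
position: [0.6404, 0.0314, 0.0906]
ee_rot: [0.979, 0.205, 0.0, 0.0]
ft_force: [-0.8, -1.0, 0.6]
grip_width: 0.001
grasp_force: 0.6
```

>>> {"op": "carry_out", "data": {"commands": [[[0.05, 0, 0, 0, 0, 0], [0.05, 0, 0, 0, 0, 0], [0, 0, 0, 0, 0, 0], [0, 0, 0, 0, 0, 0]]]}}

```text
clock: 3.85
position: [0.6409, 0.0316, 0.0904]
ee_rot: [0.979, 0.205, -0.004, 0.001]
ft_force: [-18.9, -5.9, 12.0]
grip_width: -0.001
grasp_force: 9.8
```

The door is on its stop, so I'm drawing back.

>>> {"op": "carry_out", "data": {"commands": [[[-0.1, 0, 0, 0, 0, 0], [-0.1, 0, 0, 0, 0, 0], [-0.15, 0, 0, 0, 0, 0], [-0.2, 0, 0, 0, 0, 0], [-0.3, 0, 0, 0, 0, 0], [-0.4, 0, 0, 0, 0, 0], [-0.4, 0, 0, 0, 0, 0], [-0.4, 0, 0, 0, 0, 0], [-0.4, 0, 0, 0, 0, 0], [-0.4, 0, 0, 0, 0, 0], [-0.4, 0, -0.3, 0, 0, 0], [-0.2, 0, -0.5, 0, 0, 0], [0, 0, -0.5, 0, 0, 0], [0, 0, -0.5, 0, 0, 0], [0, 0, 0, 0, 0, 0]]]}}

```text
clock: 5.1
position: [0.5193, -0.0224, 0.1667]
ee_rot: [0.979, 0.205, 0.003, 0.001]
ft_force: [0.7, 0.2, 0.0]
grip_width: -0.002
grasp_force: 0.0
```

```bash
python3 - <<'E'
from h import *
units(l2w([-.032,-.085,.165]),DOWN)
a=camera("top")[110:230,268:428,::-1];cv2.imwrite("pics/top1.png",cv2.resize(a,None,fx=5,fy=5,interpolation=cv2.INTER_CUBIC))
E
```

```text
loc [-0.1544 -0.0817  0.1667] shift units [3.06 0.08 0.06]
turn units [ 0.03 -0.05  0.  ]
```

View pics/top1.png

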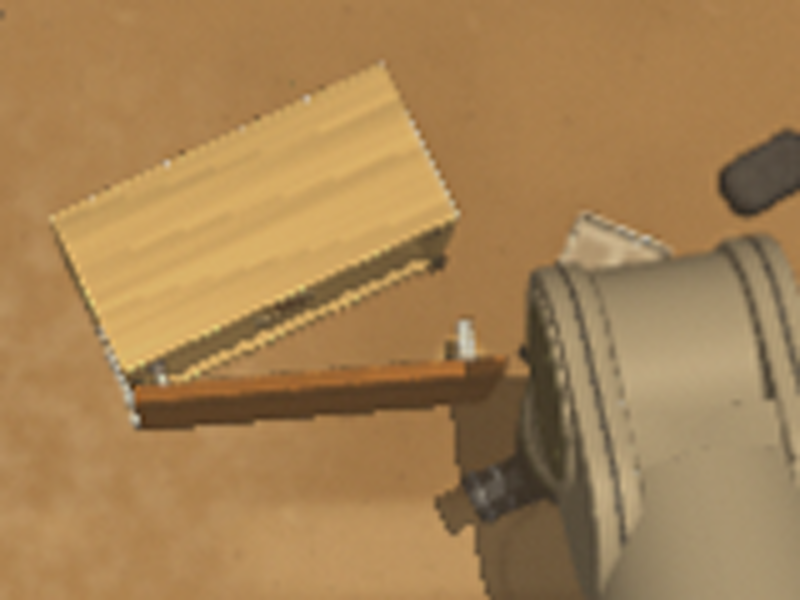

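The door popped to about 0.36 rad, with a catch tongue on its inner side near the free edge at (463,340). I'll drop the shut fingers behind it, clear of the tongue, and sweep it round the hinge.

```bash
python3 - <<'E'
from h import *
units(l2w([-.032,-.058,.165]),DOWN)
a=np.linspace(.118,2.3,25);r=np.linspace(.164,.14,25)
P=np.c_[-.013-r*np.sin(a),.105-r*np.cos(a)]
d=np.diff(P,axis=0)*[1,-1]/.04
print(d.round(2).tolist())
E
```

```text
loc [-0.155  -0.0814  0.1647] shift units [ 3.08 -0.58  0.  ]
turn units [ 0.02 -0.04  0.  ]
[[-0.36, -0.09], [-0.35, -0.12], [-0.34, -0.15], [-0.32, -0.18], [-0.3, -0.2], [-0.28, -0.23], [-0.26, -0.25], [-0.23, -0.27], [-0.2, -0.29], [-0.17, -0.31], [-0.14, -0.32], [-0.11, -0.33], [-0.08, -0.33], [-0.05, -0.34], [-0.02, -0.34], [0.01, -0.34], [0.04, -0.33], [0.07, -0.33], [0.1, -0.32], [0.13, -0.3], [0.15, -0.29], [0.18, -0.27], [0.2, -0.25], [0.22, -0.23]]
```

>>> {"op": "carry_out", "data": {"commands": [[[0.5, -0.2, 0, 0, 0, 0], [0.5, -0.2, 0, 0, 0, 0], [0.5, -0.18, 0, 0, 0, 0], [0.5, 0, 0, 0, 0, 0], [0.5, 0, 0, 0, 0, 0], [0.5, 0, 0, 0, 0, 0], [0.08, 0, 0, 0, 0, 0], [0, 0, 0, 0, 0, 0], [0, 0, 0.5, 0, 0, 0], [0, 0, 0.5, 0, 0, 0], [0, 0, 0.5, 0, 0, 0], [0, 0, 0.5, 0, 0, 0], [0, 0, 0, 0, 0, 0]]]}}

```text
clock: 6.23
position: [0.6176, 0.0471, 0.0783]
ee_rot: [0.979, 0.205, -0.003, -0.0]
ft_force: [-0.5, -0.0, -0.6]
grip_width: 0.001
grasp_force: 0.0
```

>>> {"op": "carry_out", "data": {"commands": [[[-0.36, -0.09, 0, 0, 0, 0], [-0.35, -0.12, 0, 0, 0, 0], [-0.34, -0.15, 0, 0, 0, 0], [-0.32, -0.18, 0, 0, 0, 0], [-0.3, -0.2, 0, 0, 0, 0], [-0.28, -0.23, 0, 0, 0, 0], [-0.26, -0.25, 0, 0, 0, 0], [-0.23, -0.27, 0, 0, 0, 0], [-0.2, -0.29, 0, 0, 0, 0], [-0.17, -0.31, 0, 0, 0, 0], [-0.14, -0.32, 0, 0, 0, 0], [-0.11, -0.33, 0, 0, 0, 0]]]}}

```text
clock: 7.23
position: [0.4641, 0.0999, 0.0831]
ee_rot: [0.979, 0.205, 0.0, 0.0]
ft_force: [1.7, -0.8, 1.1]
grip_width: -0.002
grasp_force: 0.4
```

```bash
python3 - <<'E'
from h import *
units(l2w([-.16,.1,.085]),DOWN);o=get_obs();print(o["joint_pos"].round(2),o["ft_force"])
E
```

```text
loc [-0.1557  0.0525  0.0831] shift units [-0.11 -1.19 -0.05]
turn units [ 0.01 -0.01 -0.  ]
[ 0.32  0.18 -0.68  1.97  0.13  1.04 -1.57] [ 1.68143092 -0.75980526  1.14831688]
```

>>> {"op": "carry_out", "data": {"commands": [[[-0.08, -0.33, 0, 0, 0, 0], [-0.05, -0.34, 0, 0, 0, 0], [-0.02, -0.34, 0, 0, 0, 0], [0.01, -0.34, 0, 0, 0, 0], [0.04, -0.33, 0, 0, 0, 0], [0.07, -0.33, 0, 0, 0, 0], [0.1, -0.32, 0, 0, 0, 0], [0.13, -0.3, 0, 0, 0, 0], [0.15, -0.29, 0, 0, 0, 0], [0.18, -0.27, 0, 0, 0, 0], [0.2, -0.25, 0, 0, 0, 0], [0, 0, 0, 0, 0, 0], [0, 0, 0, 0, 0, 0]]]}}

```text
clock: 8.32
position: [0.4355, 0.2381, 0.0825]
ee_rot: [0.978, 0.206, -0.0, -0.0]
ft_force: [-0.1, 0.0, -0.1]
grip_width: 0.004
grasp_force: 0.0
```

```bash
python3 - <<'E'
from h import *
units(l2w([-.16,.0,.2]),DOWN);o=get_obs();print(o["joint_pos"].round(2),o["ft_force"])
E
```

```text
loc [-0.1264  0.1905  0.0825] shift units [-0.85  4.76 -2.94]
turn units [-0.01  0.    0.02]
[ 0.1   0.25 -0.77  1.91  0.2   1.05 -1.9 ] [-0.09268189  0.01490578 -0.14444945]
```

>>> {"op": "carry_out", "data": {"commands": [[[0, 0.5, 0, 0, 0, 0], [0, 0.7, -0.3, 0, 0, 0], [0, 0.7, -0.5, 0, 0, 0], [0, 0.7, -0.5, 0, 0, 0], [0, 0.8, -0.5, 0, 0, 0], [-0.3, 0.8, -0.5, 0, 0, 0], [-0.4, 0.8, -0.4, 0, 0, 0], [-0.4, 0.8, 0, 0, 0, 0], [-0.4, 0.8, 0, 0, 0, 0], [-0.4, 0.8, 0, 0, 0, 0], [0, 0.8, 0, 0, 0, 0], [0, 0.6, 0, 0, 0, 0], [0, 0, 0, 0, 0, 0], [0, 0, 0, 0, 0, 0]]]}}

```text
clock: 9.48
position: [0.5075, -0.117, 0.1902]
ee_rot: [0.979, 0.204, -0.0, -0.0]
ft_force: [-0.2, 0.9, -0.3]
grip_width: 0.0
grasp_force: 0.0
```

```bash
python3 - <<'E'
from h import *
units(l2w([-.15,.0,.15]),DOWN);o=get_obs();print(o["joint_pos"].round(2),o["ft_force"])
a=camera("top")[105:225,250:410,::-1];cv2.imwrite("pics/top2.png",cv2.resize(a,None,fx=5,fy=5,interpolation=cv2.INTER_CUBIC))
a=camera("side")[155:235,265:365,::-1];cv2.imwrite("pics/side2.png",cv2.resize(a,None,fx=7,fy=7,interpolation=cv2.INTER_CUBIC))
E
```

```text
loc [-0.2031 -0.1635  0.1902] shift units [ 1.32 -4.09  1.01]
turn units [-0.01  0.   -0.03]
[ 0.6   0.15 -0.5   1.74  0.08  1.27 -1.08] [-0.17995229  0.88466384 -0.3116627 ]
```

View pics/top2.png

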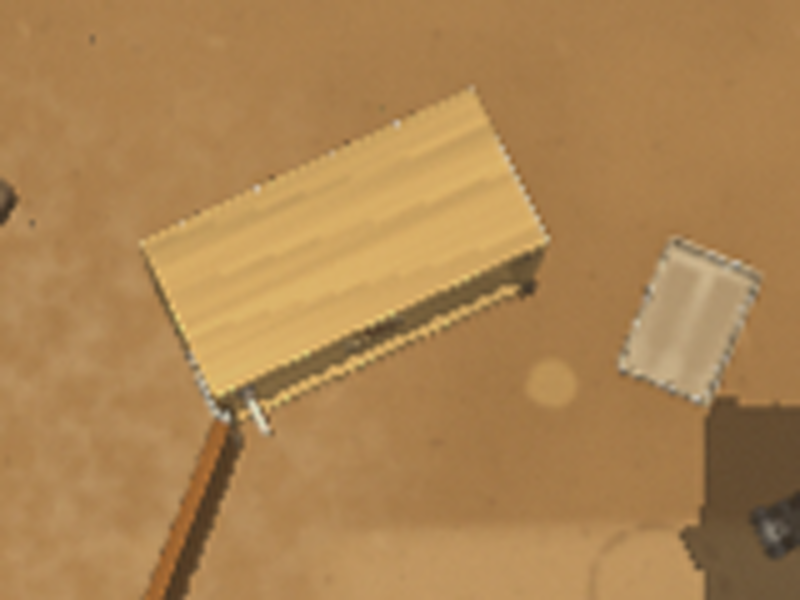

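View pics/side2.png

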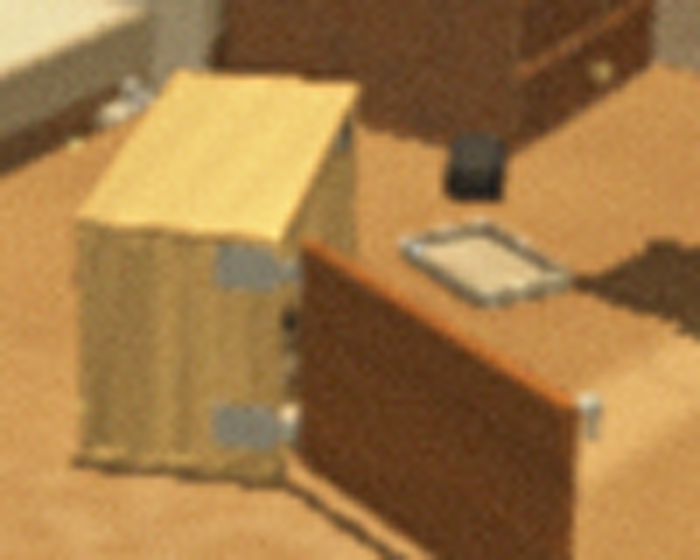

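The door stands at about 2.37 rad. The block shows as the dark brown patch at about (375,335) under the roof edge, with the plunger at (258,412). I'll enlarge that patch.

```bash
python3 - <<'E'
from h import *
a=np.mean([camera("top")[160:190,305:345,::-1].astype(float) for _ in range(4)],0)
a=np.clip((a-20)*1.8,0,255).astype(np.uint8)
b=cv2.resize(a,None,fx=20,fy=20,interpolation=cv2.INTER_CUBIC)
# overlay predicted: floor front edge z=.012 x=0, roof front edge
for z,x in((.012,0),(.136,0),(.127,0)):
    for y in np.linspace(-.1,.1,81):
        u=pix("top",l2w([x,y,z]))[0]
        c=(int((u[0]-305+.5)*20),int((u[1]-160+.5)*20))
        cv2.circle(b,c,2,(255,255,0) if z<.1 else(0,0,255),-1)
for y in np.linspace(-.04,.06,11):
    u=pix("top",l2w([0,y,.012]))[0]; c=(int((u[0]-305+.5)*20),int((u[1]-160+.5)*20)); cv2.putText(b,f"{y*1000:.0f}",(c[0],c[1]+12),0,.4,(0,255,0),1)
cv2.imwrite("pics/blk.png",b)
E
```

```text
(no output)
```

View pics/blk.png

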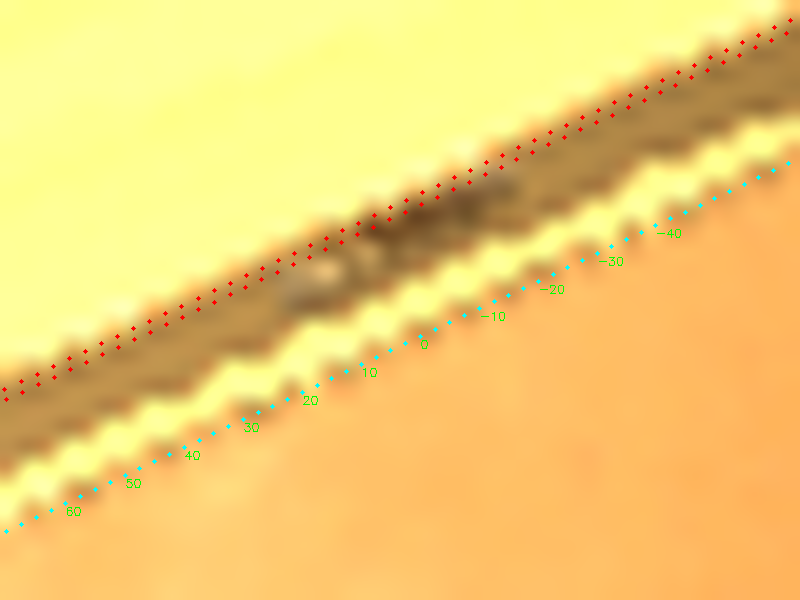

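```bash
python3 - <<'E'
from h import *
f=lambda c:(c[0]/20-.5+305,c[1]/20-.5+160)
for c in[(283,290),(520,195),(300,318),(515,215),(402,245)]:
    print(c,w2l(world("top",f(c),.030)).round(4),w2l(world("top",f(c),.012)).round(4))
E
```

```text
(283, 290) [0.0127 0.0174 0.03  ] [0.0156 0.0159 0.012 ]
(520, 195) [ 0.0105 -0.0213  0.03  ] [ 0.0133 -0.0233  0.012 ]
(300, 318) [0.0077 0.0169 0.03  ] [0.0105 0.0154 0.012 ]
(515, 215) [ 0.008  -0.0193  0.03  ] [ 0.0108 -0.0212  0.012 ]
(402, 245) [ 0.0112 -0.0019  0.03  ] [ 0.014  -0.0036  0.012 ]
```

Block centre in the locker frame is about (24.5, -2) mm with yaw near 0. I'll pitch the tool to 30° below horizontal and half-open the gripper.

>>> {"op": "carry_out", "data": {"commands": [[[0, 0, 0, 0, 1, 0], [0, 0, 0, 0, 1, 0], [0, 0, 0, 0, 1, 0], [0, 0, 0, 0, 1, 0], [0, 0, 0, 0, 1, 0], [0, 0, 0, 0, 1, 0], [0, 0, 0, 0, 1, 0], [0, 0, 0, 0, 1, 0], [0, 0, 0, 0, 1, 0], [0, 0, 0, 0, 1, 0], [0, 0, 0, 0, 0, 0], [0, 0, 0, 0, 0, 0]]], "hand": -0.5, "force": 30}}

```text
clock: 10.78
position: [0.508, -0.1149, 0.1931]
ee_rot: [0.876, 0.188, 0.435, -0.09]
ft_force: [0.3, 0.2, 0.1]
grip_width: 0.746
grasp_force: 0.0
```

```bash
echo "TILT=DOWN*Ro.from_euler('y',60,degrees=True)" >> h.py; python3 - <<'E'
from h import *
units(l2w([-.1,-.002,.12]),TILT);o=get_obs();print(o["joint_pos"].round(2),o["grip_width"])
R=Ro.from_quat(o["ee_rot"]);print((R.inv().apply(LR.apply([-.1-.0,0,0]))).round(3), (TILT.inv().apply(LR.apply([[.04,0,0],[0,0,.04]]))/.04).round(3))
E
```

```text
loc [-0.2019 -0.1618  0.1931] shift units [ 0.12 -3.99  3.14]
turn units [-0.02  1.2   0.08]
[ 0.66 -0.14 -0.03  2.34 -1.22  0.83  0.32] 0.7464866276249627
[-0.06  -0.001 -0.08 ] [[ 0.5   -0.     0.866]
 [ 0.866  0.    -0.5  ]]
```

>>> {"op": "carry_out", "data": {"commands": [[[0, -0.4, 0.3, 0, 0, 0], [0, -0.4, 0.3, 0, 0, 0], [0, -0.4, 0.3, 0, 0, 0], [0, -0.4, 0.3, 0, 0, 0], [0, -0.4, 0.3, 0, 0, 0], [0, -0.4, 0.3, 0, 0, 0], [0, -0.4, 0.3, 0, 0, 0], [0, -0.4, 0.3, 0, 0, 0], [0, -0.4, 0.3, 0, 0, 0], [0, -0.4, 0.3, 0, 0, 0], [0, 0, 0, 0, 0, 0], [0, 0, 0, 0, 0, 0]]]}}

```text
clock: 11.78
position: [0.5549, 0.0407, 0.1591]
ee_rot: [0.885, 0.199, 0.409, -0.097]
ft_force: [-0.4, -0.8, -0.1]
grip_width: 0.748
grasp_force: 0.0
```

```bash
python3 - <<'E'
from h import *
units(l2w([-.08,-.002,.06]),TILT);o=get_obs();print(o["joint_pos"].round(2),o["grip_width"],o["ft_force"])
E
```

```text
loc [-0.0964 -0.0382  0.1591] shift units [-1.61 -0.87  1.94]
turn units [-0.3   1.71  0.1 ]
[-0.15 -0.18  0.25  2.41 -1.27  0.4   0.07] 0.747814916466014 [-0.44878659 -0.78735201 -0.12829295]
```

The tilt is held by the q4 and q5 limits. I'll fit a quick forward model from the recorded poses to pick a feasible pitch.

```bash
cat > fk.py <<'E'
from h import *
import itertools
from scipy.optimize import least_squares
D=[([1.15939,.33281,-.06471,1.46086,.02163,1.34991,-.08852],[.23678,-.57801,.20989],[.98116,.19319,-.00017,-.00062]),
([.43,.24,-.57,1.61,.13,1.33,-1.31],[.5596,-.0167,.2104],[.979,.205,0,0]),
([.32,.18,-.68,1.97,.13,1.04,-1.57],[.4641,.0999,.0831],[.979,.205,0,0]),
([.1,.25,-.77,1.91,.2,1.05,-1.9],[.4355,.2381,.0825],[.978,.206,0,0]),
([.6,.15,-.5,1.74,.08,1.27,-1.08],[.5075,-.117,.1902],[.979,.204,0,0]),
([.66,-.14,-.03,2.34,-1.22,.83,.32],[.508,-.1149,.1931],[.876,.188,.435,-.09]),
([-.15,-.18,.25,2.41,-1.27,.4,.07],[.5549,.0407,.1591],[.885,.199,.409,-.097])]
def rots(q,s,o):
    R=Ro.from_euler('z',o[0]);out=[]
    for i in range(7):
        R=R*Ro.from_euler('zyzyzyz'[i],s[i]*q[i]); out.append(R)
    return out[1],out[3],out[6]*Ro.from_euler('z',o[1]),out[0]
E
cat > fit.py <<'E'
from fk import *
best=None
for s in itertools.product((1,-1),repeat=4):
    s=(s[0],1,s[1],1,s[2],1,s[3])
    for o1 in (0,np.pi/2,np.pi,-np.pi/2):
      g=lambda o:np.concatenate([(Ro.from_quat(d[2]).inv()*rots(d[0],s,o)[2]).as_rotvec() for d in D])
      r=least_squares(g,[0,o1])
      if best is None or r.cost<best[0]: best=(r.cost,s,r.x)
print(best)
_,s,o=best;A=[];b=[]
for q,p,_ in D:
    a,c,e,z=rots(q,s,o)
    A.append(np.c_[[0,0,1],z.apply([1,0,0]),a.apply([0,0,1]),a.apply([1,0,0]),c.apply([0,0,1]),c.apply([1,0,0]),e.apply([0,0,1])]);b.append(p)
x,res,_,_=np.linalg.lstsq(np.vstack(A),np.hstack(b),rcond=None);print(x.round(4),(np.vstack(A)@x-np.hstack(b)).round(4))
E
python3 fit.py
```

```text
(np.float64(0.00014095112712436583), (-1, 1, -1, 1, -1, 1, -1), array([-0.00295348,  1.57117935]))
[ 0.1625  0.0388  0.4182  0.0228  0.4172 -0.0395  0.2974] [ 0.0304  0.0275 -0.0104 -0.0038  0.0093 -0.0057  0.0118  0.0051  0.01
  0.0154  0.0016  0.0116  0.0029  0.0074 -0.0007  0.001  -0.0052 -0.0068
 -0.0112  0.0317  0.0021]
```

```bash
cat > fit2.py <<'E'
from fk import *
s=(-1,1,-1,1,-1,1,-1);o=(0,np.pi/2)
def fr(q):
    R=Ro.identity();out=[]
    for i in range(7): R=R*Ro.from_euler('zyzyzyz'[i],s[i]*q[i]);out.append(R)
    return out
def B(q):
    f=fr(q);X,Y,Z=np.eye(3)
    return np.c_[Z,f[0].apply(X),f[0].apply(Y),f[1].apply(Z),f[2].apply(X),f[2].apply(Y),f[3].apply(Z),f[4].apply(X),f[4].apply(Y),f[6].apply(Z)]
A=np.vstack([B(d[0]) for d in D]);b=np.hstack([d[1] for d in D])
x=np.linalg.lstsq(np.vstack([A,.02*np.eye(10)]),np.r_[b,.02*np.array([.2,0,0,.42,0,0,.4,0,0,.28])],rcond=None)[0]
if __name__=="__main__": print(x.round(4));print((A@x-b).round(4))
E
python3 fit2.py
```

```text
[ 0.2518  0.0052 -0.0196  0.4526 -0.007  -0.0261  0.4891 -0.0024  0.0017
  0.3656]
[ 0.0009  0.0008  0.0003  0.0007  0.0028 -0.0007 -0.0032  0.0004 -0.0013
  0.0031  0.0014  0.0014 -0.0015 -0.0042  0.0001 -0.002   0.0002 -0.0012
  0.0015  0.0006  0.0013]
```

```bash
cat > ik.py <<'E'
from fit2 import *
lo=np.array([-2.6,-.5,-1.47,.16,-1.27,.06,-2.6])+.03;hi=np.array([2.6,2.12,1.34,2.42,4.41,2.06,2.6])-.03
rng=np.random.default_rng(0)
def ik(P,Rg,q0=None,n=12):
    best=None
    for k in range(n):
        st=np.clip(q0,lo+1e-3,hi-1e-3) if q0 is not None and k==0 else rng.uniform(lo,hi)
        g=lambda q:np.r_[(B(q)@x-P)*10,(Rg.inv()*(fr(q)[6]*Ro.from_euler('z',np.pi/2))).as_rotvec()*3,.002*(q-(q0 if q0 is not None else 0))]
        r=least_squares(g,st,bounds=(lo,hi))
        if best is None or r.cost<best.cost: best=r
    e=g(best.x);return best.x,np.linalg.norm(e[:3])/10,np.linalg.norm(e[3:6])/3
E
python3 - <<'E'
from ik import *
q0=get_obs()["joint_pos"]
for pit in(30,40,45,50):
  for p in([.037,-.002,.024],[-.08,-.002,.05],[-.05,-.002,.2]):
    T=DOWN*Ro.from_euler('y',90-pit,degrees=True)
    for tag,qq in(("near",np.array([.0,.4,-.3,1.7,0,.5,-1.])),("flip",np.array([0,.4,-.3,1.7,3.1,.5,1.5]))):
      q,e,a=ik(l2w(p),T,qq,6);print(pit,p,tag,q.round(2),"err mm %.1f deg %.1f"%(e*1e3,np.degrees(a)))
E
```

```text
30 [0.037, -0.002, 0.024] near [-0.15  0.45  0.02  2.33  3.53  0.7   1.4 ] err mm 0.0 deg 0.0
30 [0.037, -0.002, 0.024] flip [ 0.13  0.46 -0.28  2.31  3.46  0.64  1.57] err mm 0.0 deg 0.0
30 [-0.08, -0.002, 0.05] near [ 1.36  0.78 -1.35  2.39  3.01  0.23  2.57] err mm 28.9 deg 5.4
30 [-0.08, -0.002, 0.05] flip [ 1.36  0.78 -1.35  2.39  3.01  0.23  2.57] err mm 28.9 deg 5.4
30 [-0.05, -0.002, 0.2] near [ 1.5  -0.47 -1.34  2.39  4.32  0.81  0.38] err mm 1.3 deg 0.3
30 [-0.05, -0.002, 0.2] flip [ 1.5  -0.47 -1.34  2.39  4.32  0.81  0.38] err mm 1.3 deg 0.3
40 [0.037, -0.002, 0.024] near [ 0.14  0.37 -0.32  2.24  3.54  0.31  1.45] err mm 0.0 deg 0.0
40 [0.037, -0.002, 0.024] flip [ 0.2   0.38 -0.39  2.24  3.49  0.3   1.51] err mm 0.0 deg 0.0
40 [-0.08, -0.002, 0.05] near [ 1.28  0.47 -1.38  2.39  2.7   0.13  2.57] err mm 10.0 deg 2.0
40 [-0.08, -0.002, 0.05] flip [ 1.28  0.47 -1.38  2.39  2.7   0.13  2.57] err mm 10.0 deg 2.0
40 [-0.05, -0.002, 0.2] near [-0.3  -0.22  0.2   2.34 -0.89  0.27 -0.46] err mm 0.0 deg 0.0
40 [-0.05, -0.002, 0.2] flip [ 1.45 -0.47 -1.35  2.37  4.38  0.7   0.29]
[... 436 characters left out ...]
 -0.02  2.27 -0.66  0.37 -0.72] err mm 0.0 deg 0.0
45 [-0.05, -0.002, 0.2] flip [-0.42 -0.21  0.3   2.28 -0.47  0.35 -0.88] err mm 0.0 deg 0.0
50 [0.037, -0.002, 0.024] near [ 0.5   0.42 -0.75  2.11  1.24  0.09 -2.47] err mm 0.0 deg 0.0
50 [0.037, -0.002, 0.024] flip [ 0.5   0.42 -0.75  2.11  1.24  0.09 -2.47] err mm 0.0 deg 0.0
50 [-0.08, -0.002, 0.05] near [ 0.95  0.17 -1.07  2.35 -1.01  0.09 -0.24] err mm 0.0 deg 0.0
50 [-0.08, -0.002, 0.05] flip [ 0.79  0.14 -0.92  2.38  4.38  0.09  0.62] err mm 5.6 deg 2.0
50 [-0.05, -0.002, 0.2] near [ 0.02 -0.15 -0.13  2.19 -0.48  0.47 -0.91] err mm 0.0 deg 0.0
50 [-0.05, -0.002, 0.2] flip [-0.18 -0.16  0.06  2.2  -0.41  0.46 -0.97] err mm 0.0 deg 0.0
```

```bash
python3 - <<'E'
from ik import *
def best(p,T,lim=1.25):
    c=None
    for q3 in np.linspace(-1.4,1.3,10):
        q0=np.array([0,.4,q3,2.1,0,.4,-1.])
        g=lambda q:np.r_[(B(q)@x-l2w(p))*30,(T.inv()*(fr(q)[6]*Ro.from_euler('z',np.pi/2))).as_rotvec()*10,.05*(q[2]-q3)]
        h2=hi.copy();h2[4]=lim
        r=least_squares(g,np.clip(q0,lo+.01,h2-.01),bounds=(lo,h2))
        e=np.abs(g(r.x)[:6]).max()
        if e<.03 and (c is None or r.x[5]>c[5]): c=r.x
    return None if c is None else c.round(2)
for pit in(46,48,50,52):
  for yaw in(-.2,0,.2):
    T=Ro.from_euler('z',yaw)*DOWN*Ro.from_euler('y',90-pit,degrees=True)
    print(pit,yaw,[best(p,T) for p in([.028,-.002,.026],[-.03,-.002,.04])])
E
```

```text
46 -0.2 [None, None]
46 0 [None, None]
46 0.2 [array([ 0.67,  0.48, -0.81,  2.12, -1.24,  0.1 ,  0.28]), array([ 0.88,  0.38, -0.96,  2.24, -1.24,  0.15,  0.3 ])]
48 -0.2 [None, None]
48 0 [None, None]
48 0.2 [array([ 1.  ,  0.78, -1.26,  2.08,  1.25,  0.29, -2.  ]), array([ 1.2 ,  0.75, -1.4 ,  2.2 ,  1.17,  0.3 , -1.91])]
50 -0.2 [None, None]
50 0 [array([ 0.55,  0.41, -0.79,  2.13,  1.25,  0.09, -2.47]), array([ 0.94,  0.4 , -1.15,  2.24,  1.25,  0.15, -2.41])]
50 0.2 [array([ 1.01,  0.83, -1.32,  2.06,  1.25,  0.39, -1.98]), array([ 1.18,  0.73, -1.4 ,  2.18,  1.09,  0.34, -1.85])]
52 -0.2 [None, array([ 0.09,  0.17, -0.36,  2.27,  1.  ,  0.09, -2.57])]
52 0 [array([ 0.74,  0.53, -1.04,  2.1 ,  1.25,  0.26, -2.39]), array([ 1.04,  0.52, -1.3 ,  2.21,  1.25,  0.3 , -2.35])]
52 0.2 [array([ 1.01,  0.88, -1.36,  2.04,  1.25,  0.49, -1.97]), array([ 1.16,  0.72, -1.4 ,  2.16,  1.03,  0.38, -1.81])]
```

```bash
cat > sim.py <<'E'
from ik import *
def step(q,P,Rg):
    g=lambda v:np.r_[(B(v)@x-P)*30,(Rg.inv()*(fr(v)[6]*Ro.from_euler('z',np.pi/2))).as_rotvec()*10,.03*(v-q)]
    r=least_squares(g,np.clip(q,lo-.029,hi+.029),bounds=(lo-.03,hi+.03));e=g(r.x)
    return r.x,np.linalg.norm(e[:3])/30*1e3,np.degrees(np.linalg.norm(e[3:6])/10)
def pose(q): return B(q)@x,fr(q)[6]*Ro.from_euler('z',np.pi/2)
def path(q,way,n=12,v=True):
    "way: list of (locker pos, pitch deg, yaw rel locker rad)"
    for p,pit,yaw in way:
        P0,R0=pose(q) if not hasattr(path,'c') else path.c
        T=Ro.from_euler('z',yaw)*DOWN*Ro.from_euler('y',90-pit,degrees=True);w=(R0.inv()*T).as_rotvec()
        for k in range(1,n+1):
            q,e,a=step(q,P0+(l2w(p)-P0)*k/n,R0*Ro.from_rotvec(w*k/n))
        path.c=(l2w(p),T)
        if v: print(p,pit,yaw,q.round(2),"%.1fmm %.1fdeg"%(e,a))
    del path.c
    return q
E
python3 - <<'E'
from sim import *
q5=np.array([.6,.15,-.5,1.74,.08,1.27,-1.08])
print("check");path(q5,[([-.202,-.163,.193],90,0),([-.202,-.163,.193],30,0)])
for y1 in(.6,-.6):
  for pos in([-.06,-.1,.2],[-.15,-.1,.2]):
    print("try",y1);path(q5,[(pos,90,0),(pos,90,y1),(pos,50,y1),([-.04,-.002,.1],45,y1),([-.04,-.002,.06],45,y1/2),([-.04,-.002,.05],45,0),([.0,-.002,.026],45,0),([.03,-.002,.024],45,0)])
E
```

```text
check
[-0.202, -0.163, 0.193] 90 0 [ 0.6   0.15 -0.5   1.73  0.08  1.28 -1.08] 0.0mm 0.0deg
[-0.202, -0.163, 0.193] 30 0 [-0.23 -0.22  0.9   2.42 -1.27  0.77  0.49] 0.0mm 0.0deg
try 0.6
[-0.06, -0.1, 0.2] 90 0 [ 0.35  0.36 -0.55  1.49  0.19  1.35 -1.37] 0.0mm 0.0deg
[-0.06, -0.1, 0.2] 90 0.6 [ 0.42  0.38 -0.65  1.48  0.23  1.36 -0.8 ] 0.0mm 0.0deg
[-0.06, -0.1, 0.2] 50 0.6 [ 1.    0.3  -0.81  1.8  -0.55  0.97 -0.04] 0.0mm 0.0deg
[-0.04, -0.002, 0.1] 45 0.6 [ 0.97  0.4  -0.92  2.04 -0.71  0.63  0.13] 0.0mm 0.0deg
[-0.04, -0.002, 0.06] 45 0.3 [ 1.02  0.39 -1.04  2.21 -0.95  0.26  0.13] 0.0mm 0.0deg
[-0.04, -0.002, 0.05] 45 0 [ 0.86  0.25 -1.    2.29 -1.27  0.06  0.05] 8.5mm 2.7deg
[0.0, -0.002, 0.026] 45 0 [ 0.52  0.32 -0.69  2.2  -1.27  0.06  0.03] 12.2mm 4.2deg
[0.03, -0.002, 0.024] 45 0 [ 0.36  0.35 -0.55  2.14 -1.27  0.06  0.01] 11.3mm 4.1deg
try 0.6
[-0.15, -0.1, 0.2] 90 0 [ 0.49  0.18 -0.56  1.69  0.1   1.3  -1.25] 0.0mm 0.0deg
[-0.15, -0.1, 0.2] 90 0.6 [ 0.54  0.19 -0.62  1.69  0.11  1.3  -0.66] 0.0mm 0.0deg
[-0.15, -0.1, 0.2] 50 0.6 [ 0.92  0.11 -0.52  1.95 -0.73  1.1   0.19] 0
[... 1103 characters left out ...]
6 ] 9.1mm 3.3deg
try -0.6
[-0.15, -0.1, 0.2] 90 0 [ 0.49  0.18 -0.56  1.69  0.1   1.3  -1.25] 0.0mm 0.0deg
[-0.15, -0.1, 0.2] 90 -0.6 [ 0.44  0.17 -0.51  1.7   0.09  1.29 -1.84] 0.0mm 0.0deg
[-0.15, -0.1, 0.2] 50 -0.6 [ 0.46 -0.34 -0.53  2.3   0.02  0.46 -1.87] 0.0mm 0.0deg
[-0.04, -0.002, 0.1] 45 -0.6 [ 1.14 -0.28 -1.47  2.31  0.48  0.2  -2.6 ] 38.1mm 3.0deg
[-0.04, -0.002, 0.06] 45 -0.3 [-1.41  0.07  1.15  2.36  0.89  0.06 -2.6 ] 12.6mm 3.8deg
[-0.04, -0.002, 0.05] 45 0 [ 1.06  0.38 -1.22  2.28  1.47  0.06 -2.6 ] 5.8mm 1.8deg
[0.0, -0.002, 0.026] 45 0 [ 0.78  0.42 -0.97  2.19  1.46  0.06 -2.6 ] 9.7mm 3.4deg
[0.03, -0.002, 0.024] 45 0 [ 0.64  0.44 -0.86  2.13  1.43  0.06 -2.6 ] 9.1mm 3.3deg
```

```bash
cat >> sim.py <<'E'
FLIP=Ro.from_euler('z',np.pi)
E
python3 - <<'E'
import sim
from sim import *
q5=np.array([.6,.15,-.5,1.74,.08,1.27,-1.08]);pos=[-.06,-.1,.2]
for pit in(48,50):
  for yf in(.1,.2):
    print("A",pit,yf);path(q5,[(pos,90,0),(pos,90,.6),(pos,50,.6),([-.04,-.002,.1],pit,.6),([-.04,-.002,.05],pit,yf),([.0,-.002,.026],pit,yf),([.028,-.002,.025],pit,yf),([.028,-.002,.06],pit,yf),([-.06,-.002,.1],pit,.4)])
print("rolled")
D0=sim.DOWN; sim.DOWN=D0*FLIP*Ro.identity()
# rolled tool: tilt axis sign flips
def path2(q,way,n=12):
    c=pose(q)
    for p,pit,yaw in way:
        T=Ro.from_euler('z',yaw)*D0*Ro.from_euler('y',90-pit,degrees=True)*FLIP;w=(c[1].inv()*T).as_rotvec()
        for k in range(1,n+1): q,e,a=step(q,c[0]+(l2w(p)-c[0])*k/n,c[1]*Ro.from_rotvec(w*k/n))
        c=(l2w(p),T);print(p,pit,yaw,q.round(2),"%.1fmm %.1fdeg"%(e,a))
q5[6]+=np.pi
for pos in([-.06,-.1,.2],[.0,-.15,.22]):
  path2(q5,[(pos,90,0),(pos,90,-.4),(pos,50,-.4),([-.04,-.002,.1],50,-.2),([-.04,-.002,.05],45,0),([.0,-.002,.026],45,0),([.028,-.002,.025],42,0)])
E
```

```text
A 48 0.1
[-0.06, -0.1, 0.2] 90 0 [ 0.35  0.36 -0.55  1.49  0.19  1.35 -1.37] 0.0mm 0.0deg
[-0.06, -0.1, 0.2] 90 0.6 [ 0.42  0.38 -0.65  1.48  0.23  1.36 -0.8 ] 0.0mm 0.0deg
[-0.06, -0.1, 0.2] 50 0.6 [ 1.    0.3  -0.81  1.8  -0.55  0.97 -0.04] 0.0mm 0.0deg
[-0.04, -0.002, 0.1] 48 0.6 [ 0.92  0.37 -0.89  2.02 -0.64  0.64  0.04] 0.0mm 0.0deg
[-0.04, -0.002, 0.05] 48 0.1 [ 0.89  0.3  -1.02  2.27 -0.96  0.09 -0.13] 0.0mm 0.0deg
[0.0, -0.002, 0.026] 48 0.1 [ 0.62  0.37 -0.78  2.19 -1.27  0.06  0.16] 1.4mm 0.5deg
[0.028, -0.002, 0.025] 48 0.1 [ 0.49  0.4  -0.67  2.14 -1.27  0.06  0.14] 0.9mm 0.3deg
[0.028, -0.002, 0.06] 48 0.1 [ 0.32  0.28 -0.47  2.14 -1.14  0.16 -0.07] 0.0mm 0.0deg
[-0.06, -0.002, 0.1] 48 0.4 [ 0.5   0.14 -0.42  2.18 -1.03  0.59  0.15] 0.0mm 0.0deg
A 48 0.2
[-0.06, -0.1, 0.2] 90 0 [ 0.35  0.36 -0.55  1.49  0.19  1.35 -1.37] 0.0mm 0.0deg
[-0.06, -0.1, 0.2] 90 0.6 [ 0.42  0.38 -0.65  1.48  0.23  1.36 -0.8 ] 0.0mm 0.0deg
[-0.06, -0.1, 0.2] 50 0.6 [ 1.    0.3  -0.81  1.8  -0.55  0.97 -0.04] 0.0mm 0.0deg
[-0.04, -0.002, 0.1] 48 0.6 [ 0.92  0.37 -0.89  2.02 -0.64  0.64  0.04] 0.
[... 2460 characters left out ...]
98  0.32  0.17] 0.0mm 0.0deg
[0.028, -0.002, 0.025] 42 0 [ 0.97  0.79 -1.27  2.2   2.13  0.4   0.11] 0.0mm 0.0deg
[0.0, -0.15, 0.22] 90 0 [ 0.3   0.52 -0.51  1.23  0.24  1.45  1.8 ] 0.0mm 0.0deg
[0.0, -0.15, 0.22] 90 -0.4 [ 0.25  0.5  -0.44  1.24  0.21  1.44  1.42] 0.0mm 0.0deg
[0.0, -0.15, 0.22] 50 -0.4 [ 0.43  0.04 -0.48  1.97  0.09  0.44  1.47] 0.0mm 0.0deg
[-0.04, -0.002, 0.1] 50 -0.2 [ 0.31  0.02 -0.56  2.28  0.23  0.15  1.32] 0.0mm 0.0deg
[-0.04, -0.002, 0.05] 45 0 [ 1.14  0.5  -1.34  2.31  1.9   0.19  0.18] 0.0mm 0.0deg
[0.0, -0.002, 0.026] 45 0 [ 0.99  0.66 -1.26  2.23  1.98  0.32  0.17] 0.0mm 0.0deg
[0.028, -0.002, 0.025] 42 0 [ 0.97  0.79 -1.27  2.2   2.13  0.4   0.11] 0.0mm 0.0deg
```

```bash
python3 - <<'E'
from sim import *
q=get_obs()["joint_pos"];pos=[-.06,-.1,.2];pit=50
print(pose(q)[0]-get_obs()["position"])
tr=w2l([.5326,-.2199,0]);print("tray in locker",tr.round(3))
path(q,[(pos,90,0),(pos,90,.6),(pos,50,.6),([-.04,-.002,.1],pit,.6),([-.04,-.002,.05],pit,.2),([.028,-.002,.025],pit,.2),([.028,-.002,.06],pit,.2),([-.06,-.002,.1],pit,.4),([-.10,-.15,.1],pit,.2),([tr[0],tr[1],.1],pit,0),([tr[0],tr[1],.016],pit,0),([tr[0],tr[1],.016],pit,-.2),([tr[0],tr[1],.016],pit,-.4)])
E
```

```text
[-0.00088982 -0.00031186 -0.00238159]
tray in locker [-0.222 -0.268  0.   ]
[-0.06, -0.1, 0.2] 90 0 [-0.11  0.31  0.04  1.51 -0.01  1.32 -1.22] 0.0mm 0.0deg
[-0.06, -0.1, 0.2] 90 0.6 [-0.04  0.31 -0.04  1.51  0.01  1.32 -0.64] 0.0mm 0.0deg
[-0.06, -0.1, 0.2] 50 0.6 [ 0.35  0.2  -0.05  1.83 -0.78  1.05  0.13] 0.0mm 0.0deg
[-0.04, -0.002, 0.1] 50 0.6 [ 0.25  0.24 -0.15  2.04 -0.92  0.77  0.21] 0.0mm 0.0deg
[-0.04, -0.002, 0.05] 50 0.2 [ 0.2   0.19 -0.23  2.24 -1.24  0.34  0.15] 0.0mm 0.0deg
[0.028, -0.002, 0.025] 50 0.2 [ 0.15  0.35 -0.25  2.11 -1.26  0.27  0.15] 0.0mm 0.0deg
[0.028, -0.002, 0.06] 50 0.2 [ 0.07  0.27 -0.16  2.1  -1.1   0.33 -0.04] 0.0mm 0.0deg
[-0.06, -0.002, 0.1] 50 0.4 [ 0.19  0.12 -0.11  2.18 -1.    0.62  0.1 ] 0.0mm 0.0deg
[-0.1, -0.15, 0.1] 50 0.2 [ 0.34  0.17  0.02  2.11 -1.01  0.68  0.15] 0.0mm 0.0deg
[np.float64(-0.22153069450764015), np.float64(-0.2678501099327059), 0.1] 50 0 [ 0.52  0.17  0.17  2.13 -1.01  0.78  0.25] 0.0mm 0.0deg
[np.float64(-0.22153069450764015), np.float64(-0.2678501099327059), 0.016] 50 0 [ 0.57  0.33  0.12  2.16 -1.22  0.69  0.52] 0.0mm 0.0deg
[np.float64(-0.22153069450764015), np.float64(-0.2678501099327059), 0.016] 50 -0.2 [ 0.92  0.28 -0.33  2.24 -1.27  0.43  0.4 ] 0.0mm 0.0deg
[np.float64(-0.22153069450764015), np.float64(-0.2678501099327059), 0.016] 50 -0.4 [ 1.35  0.32 -0.89  2.3  -1.27  0.12  0.24] 0.0mm 0.0deg
```

Keeping a yaw offset and pitch 50° is feasible throughout, both at the grasp and at the tray. First I back off with the yaw.

```bash
cat >> h.py <<'E'
def T(pit,yaw): return Ro.from_euler('z',yaw)*DOWN*Ro.from_euler('y',90-pit,degrees=True)
def rows(p,pit,yaw,n):
    "n equal rows: world-straight shift, constant turn; each in the tool axes before its row"
    o=get_obs();R=Ro.from_quat(o["ee_rot"]);Tg=T(pit,yaw);w=(R.inv()*Tg).as_rotvec()
    d=(l2w(p)-o["position"])/n;out=[]
    for k in range(n):
        out.append((np.r_[(R*Ro.from_rotvec(w*k/n)).inv().apply(d)/.04,np.degrees(w)/n/6]).round(2).tolist())
    print("loc",w2l(o["position"]).round(4),"q",o["joint_pos"].round(2),"t",round(o["clock"],1),"ft",o["ft_force"].round(1));print(out)
E
python3 -c "
from h import *
rows([-.06,-.1,.2],55,.6,10)"
```

```text
loc [-0.0964 -0.0382  0.1591] q [-0.15 -0.18  0.25  2.41 -1.27  0.4   0.07] t 11.8 ft [-0.4 -0.8 -0.1]
[[0.13, 0.16, -0.0, 0.36, -0.24, -0.41], [0.13, 0.16, -0.01, 0.36, -0.24, -0.41], [0.12, 0.17, -0.02, 0.36, -0.24, -0.41], [0.11, 0.17, -0.03, 0.36, -0.24, -0.41], [0.1, 0.17, -0.04, 0.36, -0.24, -0.41], [0.1, 0.18, -0.05, 0.36, -0.24, -0.41], [0.09, 0.18, -0.06, 0.36, -0.24, -0.41], [0.08, 0.18, -0.07, 0.36, -0.24, -0.41], [0.07, 0.18, -0.07, 0.36, -0.24, -0.41], [0.06, 0.18, -0.08, 0.36, -0.24, -0.41]]
```

>>> {"op": "carry_out", "data": {"commands": [[[0.13, 0.16, 0, 0.36, -0.24, -0.41], [0.13, 0.16, -0.01, 0.36, -0.24, -0.41], [0.12, 0.17, -0.02, 0.36, -0.24, -0.41], [0.11, 0.17, -0.03, 0.36, -0.24, -0.41], [0.1, 0.17, -0.04, 0.36, -0.24, -0.41], [0.1, 0.18, -0.05, 0.36, -0.24, -0.41], [0.09, 0.18, -0.06, 0.36, -0.24, -0.41], [0.08, 0.18, -0.07, 0.36, -0.24, -0.41], [0.07, 0.18, -0.07, 0.36, -0.24, -0.41], [0.06, 0.18, -0.08, 0.36, -0.24, -0.41], [0, 0, 0, 0, 0, 0]]]}}

```text
clock: 12.7
position: [0.6148, -0.006, 0.2005]
ee_rot: [0.834, 0.463, 0.264, -0.145]
ft_force: [-0.5, -0.3, -0.2]
grip_width: 0.75
grasp_force: 0.0
```

```bash
python3 -c "
from h import *
rows([-.06,-.005,.1],50,.5,12)"
```

```text
loc [-0.0603 -0.105   0.2005] q [-0.05  0.19  0.35  1.81 -0.75  1.09  0.07] t 12.7 ft [-0.5 -0.3 -0.2]
[[-0.02, -0.17, 0.24, -0.05, 0.07, 0.06], [-0.03, -0.17, 0.24, -0.05, 0.07, 0.06], [-0.03, -0.17, 0.24, -0.05, 0.07, 0.06], [-0.03, -0.18, 0.24, -0.05, 0.07, 0.06], [-0.03, -0.18, 0.23, -0.05, 0.07, 0.06], [-0.04, -0.18, 0.23, -0.05, 0.07, 0.06], [-0.04, -0.18, 0.23, -0.05, 0.07, 0.06], [-0.04, -0.18, 0.23, -0.05, 0.07, 0.06], [-0.05, -0.18, 0.23, -0.05, 0.07, 0.06], [-0.05, -0.18, 0.23, -0.05, 0.07, 0.06], [-0.05, -0.18, 0.23, -0.05, 0.07, 0.06], [-0.05, -0.18, 0.23, -0.05, 0.07, 0.06]]
```

>>> {"op": "carry_out", "data": {"commands": [[[-0.02, -0.17, 0.24, -0.05, 0.07, 0.06], [-0.03, -0.17, 0.24, -0.05, 0.07, 0.06], [-0.03, -0.17, 0.24, -0.05, 0.07, 0.06], [-0.03, -0.18, 0.24, -0.05, 0.07, 0.06], [-0.03, -0.18, 0.23, -0.05, 0.07, 0.06], [-0.04, -0.18, 0.23, -0.05, 0.07, 0.06], [-0.04, -0.18, 0.23, -0.05, 0.07, 0.06], [-0.04, -0.18, 0.23, -0.05, 0.07, 0.06], [-0.05, -0.18, 0.23, -0.05, 0.07, 0.06], [-0.05, -0.18, 0.23, -0.05, 0.07, 0.06], [-0.05, -0.18, 0.23, -0.05, 0.07, 0.06], [-0.05, -0.18, 0.23, -0.05, 0.07, 0.06], [0, 0, 0, 0, 0, 0]]]}}

```text
clock: 13.78
position: [0.5707, 0.089, 0.0966]
ee_rot: [0.844, 0.414, 0.308, -0.151]
ft_force: [0.1, 0.2, -0.4]
grip_width: 0.749
grasp_force: 0.0
```

```bash
python3 -c "
from h import *
rows([-.03,-.002,.045],49,.2,14)"
```

```text
loc [-0.0625 -0.0004  0.0966] q [-0.11  0.15  0.24  2.15 -1.05  0.74  0.24] t 13.8 ft [ 0.1  0.2 -0.4]
[[-0.02, 0.03, 0.1, -0.13, 0.01, 0.15], [-0.02, 0.03, 0.1, -0.13, 0.01, 0.15], [-0.02, 0.03, 0.1, -0.13, 0.01, 0.15], [-0.02, 0.03, 0.1, -0.13, 0.01, 0.15], [-0.02, 0.03, 0.1, -0.13, 0.01, 0.15], [-0.02, 0.02, 0.1, -0.13, 0.01, 0.15], [-0.02, 0.02, 0.1, -0.13, 0.01, 0.15], [-0.02, 0.02, 0.1, -0.13, 0.01, 0.15], [-0.02, 0.02, 0.11, -0.13, 0.01, 0.15], [-0.02, 0.02, 0.11, -0.13, 0.01, 0.15], [-0.02, 0.02, 0.11, -0.13, 0.01, 0.15], [-0.02, 0.02, 0.11, -0.13, 0.01, 0.15], [-0.02, 0.02, 0.11, -0.13, 0.01, 0.15], [-0.02, 0.02, 0.11, -0.13, 0.01, 0.15]]
```

>>> {"op": "carry_out", "data": {"commands": [[[-0.02, 0.03, 0.1, -0.13, 0.01, 0.15], [-0.02, 0.03, 0.1, -0.13, 0.01, 0.15], [-0.02, 0.03, 0.1, -0.13, 0.01, 0.15], [-0.02, 0.03, 0.1, -0.13, 0.01, 0.15], [-0.02, 0.03, 0.1, -0.13, 0.01, 0.15], [-0.02, 0.02, 0.1, -0.13, 0.01, 0.15], [-0.02, 0.02, 0.1, -0.13, 0.01, 0.15], [-0.02, 0.02, 0.1, -0.13, 0.01, 0.15], [-0.02, 0.02, 0.11, -0.13, 0.01, 0.15], [-0.02, 0.02, 0.11, -0.13, 0.01, 0.15], [-0.02, 0.02, 0.11, -0.13, 0.01, 0.15], [-0.02, 0.02, 0.11, -0.13, 0.01, 0.15], [-0.02, 0.02, 0.11, -0.13, 0.01, 0.15], [-0.02, 0.02, 0.11, -0.13, 0.01, 0.15], [0, 0, 0, 0, 0, 0]]]}}

```text
clock: 15.03
position: [0.6033, 0.0993, 0.0462]
ee_rot: [0.892, 0.286, 0.334, -0.105]
ft_force: [-0.2, 0.5, -0.1]
grip_width: 0.751
grasp_force: 0.0
```

```bash
python3 -c "
from h import *
rows([-.03,-.002,.045],49,.2,4)
rows([-.005,-.002,.03],49,.2,8)"
```

```text
loc [-0.0285 -0.004   0.0462] q [ 0.35  0.24 -0.39  2.22 -1.27  0.31  0.21] t 15.0 ft [-0.2  0.5 -0.1]
[[-0.01, -0.01, 0.0, -0.0, -0.0, 0.02], [-0.01, -0.01, 0.0, -0.0, -0.0, 0.02], [-0.01, -0.01, 0.0, -0.0, -0.0, 0.02], [-0.01, -0.01, 0.0, -0.0, -0.0, 0.02]]
loc [-0.0285 -0.004   0.0462] q [ 0.35  0.24 -0.39  2.22 -1.27  0.31  0.21] t 15.0 ft [-0.2  0.5 -0.1]
[[0.02, 0.01, 0.09, -0.0, -0.0, 0.01], [0.02, 0.01, 0.09, -0.0, -0.0, 0.01], [0.02, 0.01, 0.09, -0.0, -0.0, 0.01], [0.02, 0.01, 0.09, -0.0, -0.0, 0.01], [0.02, 0.01, 0.09, -0.0, -0.0, 0.01], [0.02, 0.01, 0.09, -0.0, -0.0, 0.01], [0.02, 0.01, 0.09, -0.0, -0.0, 0.01], [0.02, 0.01, 0.09, -0.0, -0.0, 0.01]]
```

>>> {"op": "carry_out", "data": {"commands": [[[0.02, 0.01, 0.09, 0, 0, 0.01], [0.02, 0.01, 0.09, 0, 0, 0.01], [0.02, 0.01, 0.09, 0, 0, 0.01], [0.02, 0.01, 0.09, 0, 0, 0.01], [0.02, 0.01, 0.09, 0, 0, 0.01], [0.02, 0.01, 0.09, 0, 0, 0.01], [0.02, 0.01, 0.09, 0, 0, 0.01], [0.02, 0.01, 0.09, 0, 0, 0.01], [0, 0, 0, 0, 0, 0], [0, 0, 0, 0, 0, 0]]]}}

```text
clock: 15.87
position: [0.6249, 0.1101, 0.0291]
ee_rot: [0.893, 0.283, 0.334, -0.106]
ft_force: [0.4, 0.6, 0.1]
grip_width: 0.748
grasp_force: 0.0
```

```bash
python3 -c "
from h import *
rows([.032,-.002,.020],49,.2,10)"
```

```text
loc [-0.0044 -0.0027  0.0291] q [ 0.41  0.33 -0.49  2.17 -1.26  0.25  0.22] t 15.9 ft [0.4 0.6 0.1]
[[0.05, 0.02, 0.08, -0.0, -0.0, 0.0], [0.05, 0.02, 0.08, -0.0, -0.0, 0.0], [0.05, 0.02, 0.08, -0.0, -0.0, 0.0], [0.05, 0.02, 0.08, -0.0, -0.0, 0.0], [0.05, 0.02, 0.08, -0.0, -0.0, 0.0], [0.05, 0.02, 0.08, -0.0, -0.0, 0.0], [0.05, 0.02, 0.08, -0.0, -0.0, 0.0], [0.05, 0.02, 0.08, -0.0, -0.0, 0.0], [0.05, 0.02, 0.08, -0.0, -0.0, 0.0], [0.05, 0.02, 0.08, -0.0, -0.0, 0.0]]
```

>>> {"op": "carry_out", "data": {"commands": [[[0.05, 0.02, 0.08, 0, 0, 0], [0.05, 0.02, 0.08, 0, 0, 0], [0.05, 0.02, 0.08, 0, 0, 0], [0.05, 0.02, 0.08, 0, 0, 0], [0.05, 0.02, 0.08, 0, 0, 0], [0.05, 0.02, 0.08, 0, 0, 0], [0.05, 0.02, 0.08, 0, 0, 0], [0.05, 0.02, 0.08, 0, 0, 0], [0.05, 0.02, 0.08, 0, 0, 0], [0.05, 0.02, 0.08, 0, 0, 0], [0, 0, 0, 0, 0, 0], [0, 0, 0, 0, 0, 0]]]}}

```text
clock: 16.87
position: [0.6591, 0.1246, 0.0183]
ee_rot: [0.893, 0.284, 0.334, -0.106]
ft_force: [0.6, -0.6, 0.4]
grip_width: 0.747
grasp_force: 0.0
```

```bash
python3 -c "
from h import *
rows([.032,-.002,.020],49,.2,1)"
```

```text
loc [ 0.0327 -0.0032  0.0183] q [ 0.35  0.41 -0.46  2.09 -1.23  0.21  0.18] t 16.9 ft [ 0.6 -0.6  0.4]
[[0.02, -0.03, -0.04, -0.01, -0.0, 0.01]]
```

Within 2 mm. I'll raise slightly and close.

>>> {"op": "carry_out", "data": {"commands": [[[0.04, -0.03, -0.02, 0, 0, 0], [0, 0, 0, 0, 0, 0], [0, 0, 0, 0, 0, 0], [0, 0, 0, 0, 0, 0], [0, 0, 0, 0, 0, 0], [0, 0, 0, 0, 0, 0], [0, 0, 0, 0, 0, 0], [0, 0, 0, 0, 0, 0], [0, 0, 0, 0, 0, 0], [0, 0, 0, 0, 0, 0], [0, 0, 0, 0, 0, 0], [0, 0, 0, 0, 0, 0]]], "hand": 1, "force": 30}}

```text
clock: 17.87
position: [0.659, 0.1257, 0.0201]
ee_rot: [0.893, 0.283, 0.334, -0.106]
ft_force: [-0.3, 0.7, 2.8]
grip_width: -0.001
grasp_force: 1.1
```

```bash
python3 -c "
from h import *
rows([.032,-.002,.028],49,.2,3);rows([-.06,-.004,.08],49,.3,14)"
```

```text
loc [ 0.0331 -0.0022  0.0201] q [ 0.34  0.4  -0.46  2.09 -1.22  0.21  0.17] t 17.9 ft [-0.3  0.7  2.8]
[[0.04, -0.0, -0.06, -0.0, -0.0, 0.0], [0.04, -0.0, -0.06, -0.0, -0.0, 0.0], [0.04, -0.0, -0.06, -0.0, -0.0, 0.0]]
loc [ 0.0331 -0.0022  0.0201] q [ 0.34  0.4  -0.46  2.09 -1.22  0.21  0.17] t 17.9 ft [-0.3  0.7  2.8]
[[-0.05, -0.03, -0.19, 0.04, -0.0, -0.05], [-0.05, -0.03, -0.19, 0.04, -0.0, -0.05], [-0.05, -0.03, -0.19, 0.04, -0.0, -0.05], [-0.05, -0.03, -0.19, 0.04, -0.0, -0.05], [-0.05, -0.03, -0.19, 0.04, -0.0, -0.05], [-0.05, -0.04, -0.19, 0.04, -0.0, -0.05], [-0.05, -0.04, -0.19, 0.04, -0.0, -0.05], [-0.05, -0.04, -0.19, 0.04, -0.0, -0.05], [-0.05, -0.04, -0.19, 0.04, -0.0, -0.05], [-0.05, -0.04, -0.19, 0.04, -0.0, -0.05], [-0.05, -0.04, -0.19, 0.04, -0.0, -0.05], [-0.05, -0.04, -0.19, 0.04, -0.0, -0.05], [-0.05, -0.04, -0.19, 0.04, -0.0, -0.05], [-0.05, -0.04, -0.19, 0.04, -0.0, -0.05]]
```

The fingers shut fully, so the grasp missed. I'll back out along the tool axis and look.

>>> {"op": "carry_out", "data": {"commands": [[[0, 0, -0.1, 0, 0, 0], [0, 0, -0.2, 0, 0, 0], [-0.05, 0, -0.2, 0, 0, 0], [-0.05, -0.03, -0.2, 0.04, 0, -0.05], [-0.1, -0.04, -0.2, 0.04, 0, -0.05], [-0.1, -0.04, -0.2, 0.04, 0, -0.05], [-0.1, -0.04, -0.2, 0.04, 0, -0.05], [-0.1, -0.04, -0.2, 0.04, 0, -0.05], [-0.1, -0.04, -0.2, 0.04, 0, -0.05], [-0.1, -0.04, -0.2, 0.04, 0, -0.05], [-0.1, 0.1, -0.2, 0.04, 0, -0.05], [0, 0.3, -0.2, 0.04, 0, -0.05], [0, 0.5, 0, 0.04, 0, -0.05], [0, 0.6, 0, 0.04, 0, -0.05], [0, 0.6, 0, 0.04, 0, -0.05], [0, 0.6, 0, 0, 0, 0], [0, 0.6, 0, 0, 0, 0], [0, 0.6, 0, 0, 0, 0], [0, 0.3, 0, 0, 0, 0], [0, 0, 0, 0, 0, 0]]]}}

```text
clock: 19.53
position: [0.6921, -0.0491, 0.0691]
ee_rot: [0.881, 0.318, 0.33, -0.117]
ft_force: [0.0, 0.6, -0.7]
grip_width: 0.002
grasp_force: 0.0
```

```bash
python3 - <<'E'
from h import *
rows([-.06,-.004,.08],49,.3,14)
a=np.mean([camera("top")[155:195,295:355,::-1].astype(float) for _ in range(4)],0)
a=np.clip((a-15)*1.6,0,255).astype(np.uint8)
b=cv2.resize(a,None,fx=13,fy=13,interpolation=cv2.INTER_CUBIC)
s=camera("side")[165:200,290:330,::-1]
cv2.imwrite("pics/blk2.png",b)
E
```

```text
loc [-0.0068 -0.1756  0.0691] q [ 0.49  0.42 -0.23  1.88 -0.92  0.63  0.13] t 19.5 ft [ 0.   0.6 -0.7]
[[0.01, -0.32, -0.02, 0.01, 0.0, -0.01], [0.01, -0.32, -0.02, 0.01, 0.0, -0.01], [0.01, -0.32, -0.02, 0.01, 0.0, -0.01], [0.01, -0.32, -0.02, 0.01, 0.0, -0.01], [0.01, -0.32, -0.02, 0.01, 0.0, -0.01], [0.01, -0.32, -0.02, 0.01, 0.0, -0.01], [0.01, -0.32, -0.02, 0.01, 0.0, -0.01], [0.01, -0.32, -0.02, 0.01, 0.0, -0.01], [0.01, -0.32, -0.02, 0.01, 0.0, -0.01], [0.01, -0.32, -0.02, 0.01, 0.0, -0.01], [0.01, -0.32, -0.02, 0.01, 0.0, -0.01], [0.01, -0.32, -0.02, 0.01, 0.0, -0.01], [0.01, -0.32, -0.02, 0.01, 0.0, -0.01], [0.01, -0.32, -0.02, 0.01, 0.0, -0.01]]
```

View pics/blk2.png

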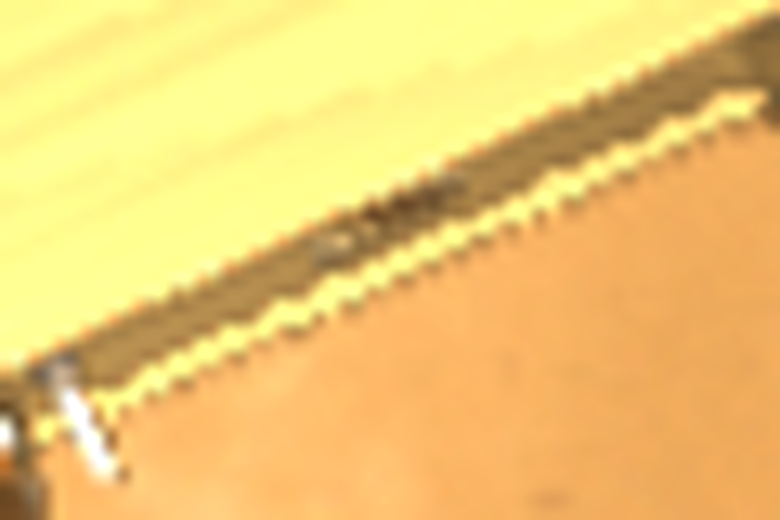

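The block still lies flat in the same place, only shifted a little inward: left end at (315,250), right end at (463,187), front edge near (395,225). The tips evidently slipped over its top edge. I'll measure it again numerically.

```bash
python3 - <<'E'
from h import *
f=lambda c:(c[0]/13-.5+295,c[1]/13-.5+155)
for c in[(315,250),(463,187),(330,262),(455,200),(395,228)]:
    print(c,w2l(world("top",f(c),.030)).round(4))
# rectified view in locker coords at z=.030: brightness over y for several x
I=np.mean([camera("top").astype(float) for _ in range(6)],0).sum(2)/3
for xx in np.arange(-.002,.018,.002):
    ys=np.arange(.036,-.041,-.004)
    uv=pix("top",[l2w([xx,y,.03]) for y in ys]).astype(np.float32)
    print("%.3f"%xx,cv2.remap(I.astype(np.float32),uv[:,:1].copy(),uv[:,1:].copy(),cv2.INTER_LINEAR)[:,0].astype(int).tolist())
E
```

```text
(315, 250) [0.0134 0.0168 0.03  ]
(463, 187) [ 0.012  -0.0208  0.03  ]
(330, 262) [0.0093 0.0149 0.03  ]
(455, 200) [ 0.01   -0.0177  0.03  ]
(395, 228) [ 0.01   -0.0023  0.03  ]
-0.002 [120, 119, 116, 120, 145, 116, 129, 119, 124, 111, 119, 119, 114, 117, 107, 121, 117, 131, 131, 120]
0.000 [146, 130, 152, 145, 162, 143, 166, 145, 144, 144, 134, 148, 134, 136, 133, 131, 146, 150, 154, 143]
0.002 [155, 158, 164, 157, 164, 169, 159, 164, 155, 159, 156, 156, 162, 150, 153, 147, 157, 152, 162, 159]
0.004 [129, 152, 154, 129, 153, 158, 141, 143, 137, 153, 139, 151, 145, 141, 122, 136, 128, 130, 139, 152]
0.006 [104, 121, 122, 100, 118, 138, 104, 110, 103, 117, 102, 118, 117, 109, 98, 100, 102, 96, 110, 129]
0.008 [96, 102, 95, 97, 98, 93, 88, 85, 90, 87, 90, 87, 88, 88, 91, 92, 92, 91, 93, 101]
0.010 [98, 98, 97, 98, 94, 87, 91, 88, 89, 80, 81, 79, 76, 82, 86, 95, 93, 92, 92, 91]
0.012 [98, 98, 97, 98, 95, 94, 103, 100, 94, 74, 74, 71, 68, 77, 79, 95, 93, 93, 92, 92]
0.014 [94, 96, 94, 96, 93, 98, 107, 92, 91, 68, 73, 67, 76, 80, 91, 95, 91, 92, 90, 91]
0.016 [101, 98, 101, 96, 99, 100, 99, 88, 91, 83, 87, 91, 90, 104, 103, 98, 99, 96, 97, 92]
```

The tips when part-open stand about 10 mm back along the tool, so they were too high and rode over the block. For the retry I'll use a narrower opening, go in deeper, and make a guarded descent to the floor before closing.

```bash
python3 -c "
from h import *
rows([-.07,-.16,.08],48,.3,5)"
```

```text
loc [-0.0064 -0.1717  0.069 ] q [ 0.49  0.42 -0.23  1.88 -0.92  0.63  0.13] t 20.1 ft [-0.1 -0.6 -0.1]
[[-0.18, -0.14, -0.23, 0.03, 0.03, -0.02], [-0.18, -0.15, -0.23, 0.03, 0.03, -0.02], [-0.18, -0.15, -0.23, 0.03, 0.03, -0.02], [-0.18, -0.15, -0.23, 0.03, 0.03, -0.02], [-0.18, -0.15, -0.23, 0.03, 0.03, -0.02]]
```

>>> {"op": "carry_out", "data": {"commands": [[[-0.18, -0.14, -0.23, 0.03, 0.03, -0.02], [-0.18, -0.15, -0.23, 0.03, 0.03, -0.02], [-0.18, -0.15, -0.23, 0.03, 0.03, -0.02], [-0.18, -0.15, -0.23, 0.03, 0.03, -0.02], [-0.18, -0.15, -0.23, 0.03, 0.03, -0.02], [0, 0, 0, 0, 0, 0]]], "hand": -0.27}}

```text
clock: 20.58
position: [0.6257, -0.0622, 0.0796]
ee_rot: [0.876, 0.325, 0.335, -0.125]
ft_force: [0.8, -0.7, -0.8]
grip_width: 0.634
grasp_force: 0.0
```

```bash
python3 -c "
from h import *
rows([-.06,-.002,.06],48,.25,10)"
```

```text
loc [-0.0729 -0.1608  0.0796] q [ 0.59  0.32 -0.24  2.01 -0.97  0.69  0.24] t 20.6 ft [ 0.8 -0.7 -0.8]
[[0.08, -0.37, 0.14, -0.03, 0.0, 0.03], [0.08, -0.37, 0.13, -0.03, 0.0, 0.03], [0.07, -0.37, 0.13, -0.03, 0.0, 0.03], [0.07, -0.37, 0.13, -0.03, 0.0, 0.03], [0.07, -0.37, 0.13, -0.03, 0.0, 0.03], [0.07, -0.37, 0.13, -0.03, 0.0, 0.03], [0.07, -0.37, 0.13, -0.03, 0.0, 0.03], [0.07, -0.37, 0.13, -0.03, 0.0, 0.03], [0.07, -0.38, 0.13, -0.03, 0.0, 0.03], [0.06, -0.38, 0.12, -0.03, 0.0, 0.03]]
```

>>> {"op": "carry_out", "data": {"commands": [[[0.08, -0.37, 0.14, -0.03, 0, 0.03], [0.08, -0.37, 0.13, -0.03, 0, 0.03], [0.07, -0.37, 0.13, -0.03, 0, 0.03], [0.07, -0.37, 0.13, -0.03, 0, 0.03], [0.07, -0.37, 0.13, -0.03, 0, 0.03], [0.07, -0.37, 0.13, -0.03, 0, 0.03], [0.07, -0.37, 0.13, -0.03, 0, 0.03], [0.07, -0.37, 0.13, -0.03, 0, 0.03], [0.07, -0.38, 0.13, -0.03, 0, 0.03], [0.06, -0.38, 0.12, -0.03, 0, 0.03], [0, 0, 0, 0, 0, 0]]]}}

```text
clock: 21.5
position: [0.574, 0.0933, 0.0596]
ee_rot: [0.881, 0.309, 0.337, -0.118]
ft_force: [0.6, 0.7, -0.3]
grip_width: 0.636
grasp_force: 0.0
```

```bash
python3 -c "
from h import *
rows([-.015,-.002,.028],48,.17,12)"
```

```text
loc [-0.0577  0.0023  0.0596] q [ 0.49  0.18 -0.47  2.26 -1.24  0.4   0.24] t 21.5 ft [ 0.6  0.7 -0.3]
[[0.02, 0.03, 0.1, -0.05, 0.0, 0.05], [0.02, 0.03, 0.1, -0.05, 0.0, 0.05], [0.02, 0.03, 0.11, -0.05, 0.0, 0.05], [0.02, 0.03, 0.11, -0.05, 0.0, 0.05], [0.02, 0.03, 0.11, -0.05, 0.0, 0.05], [0.02, 0.03, 0.11, -0.05, 0.0, 0.05], [0.02, 0.03, 0.11, -0.05, 0.0, 0.05], [0.02, 0.03, 0.11, -0.05, 0.0, 0.05], [0.02, 0.03, 0.11, -0.05, 0.0, 0.05], [0.02, 0.03, 0.11, -0.05, 0.0, 0.05], [0.02, 0.03, 0.11, -0.05, 0.0, 0.05], [0.02, 0.02, 0.11, -0.05, 0.0, 0.05]]
```

>>> {"op": "carry_out", "data": {"commands": [[[0.02, 0.03, 0.1, -0.05, 0, 0.05], [0.02, 0.03, 0.1, -0.05, 0, 0.05], [0.02, 0.03, 0.11, -0.05, 0, 0.05], [0.02, 0.03, 0.11, -0.05, 0, 0.05], [0.02, 0.03, 0.11, -0.05, 0, 0.05], [0.02, 0.03, 0.11, -0.05, 0, 0.05], [0.02, 0.03, 0.11, -0.05, 0, 0.05], [0.02, 0.03, 0.11, -0.05, 0, 0.05], [0.02, 0.03, 0.11, -0.05, 0, 0.05], [0.02, 0.03, 0.11, -0.05, 0, 0.05], [0.02, 0.03, 0.11, -0.05, 0, 0.05], [0.02, 0.02, 0.11, -0.05, 0, 0.05], [0, 0, 0, 0, 0, 0], [0, 0, 0, 0, 0, 0]]]}}

```text
clock: 22.67
position: [0.6181, 0.1035, 0.0275]
ee_rot: [0.894, 0.268, 0.343, -0.1]
ft_force: [0.5, 0.3, -0.2]
grip_width: 0.633
grasp_force: 0.0
```

```bash
python3 -c "
from h import *
rows([.0385,-.002,.022],48,.17,14)"
```

```text
loc [-0.0133 -0.0061  0.0275] q [ 0.67  0.37 -0.76  2.2  -1.25  0.14  0.25] t 22.7 ft [ 0.5  0.3 -0.2]
[[0.06, 0.01, 0.07, 0.0, 0.0, 0.0], [0.06, 0.01, 0.07, 0.0, 0.0, 0.0], [0.06, 0.01, 0.07, 0.0, 0.0, 0.0], [0.06, 0.01, 0.07, 0.0, 0.0, 0.0], [0.06, 0.01, 0.07, 0.0, 0.0, 0.0], [0.06, 0.01, 0.07, 0.0, 0.0, 0.0], [0.06, 0.01, 0.07, 0.0, 0.0, 0.0], [0.06, 0.01, 0.07, 0.0, 0.0, 0.0], [0.06, 0.01, 0.07, 0.0, 0.0, 0.0], [0.06, 0.01, 0.07, 0.0, 0.0, 0.0], [0.06, 0.01, 0.07, 0.0, 0.0, 0.0], [0.06, 0.01, 0.07, 0.0, 0.0, 0.0], [0.06, 0.01, 0.07, 0.0, 0.0, 0.0], [0.06, 0.01, 0.07, 0.0, 0.0, 0.0]]
```

>>> {"op": "carry_out", "data": {"commands": [[[0, -0.1, 0, 0, 0, 0], [0.06, 0.017, 0.07, 0, 0, 0], [0.06, 0.017, 0.07, 0, 0, 0], [0.06, 0.017, 0.07, 0, 0, 0], [0.06, 0.017, 0.07, 0, 0, 0], [0.06, 0.017, 0.07, 0, 0, 0], [0.06, 0.017, 0.07, 0, 0, 0], [0.06, 0.017, 0.07, 0, 0, 0], [0, 0, 0, 0, 0, 0]]]}}

```text
clock: 23.42
position: [0.6406, 0.1172, 0.0245]
ee_rot: [0.894, 0.268, 0.344, -0.1]
ft_force: [-0.1, -0.2, 0.1]
grip_width: 0.639
grasp_force: 0.0
```

```bash
python3 -c "
from h import *
rows([.0385,-.002,.022],48,.17,7)"
```

```text
loc [ 0.0128 -0.0026  0.0245] q [ 0.58  0.41 -0.7   2.15 -1.22  0.12  0.19] t 23.4 ft [-0.1 -0.2  0.1]
[[0.06, 0.01, 0.07, 0.01, 0.0, 0.0], [0.06, 0.01, 0.07, 0.01, 0.0, 0.0], [0.06, 0.01, 0.07, 0.01, 0.0, 0.0], [0.06, 0.01, 0.07, 0.01, 0.0, 0.0], [0.06, 0.01, 0.07, 0.01, 0.0, 0.0], [0.06, 0.01, 0.07, 0.01, 0.0, 0.0], [0.06, 0.01, 0.07, 0.01, 0.0, 0.0]]
```

>>> {"op": "carry_out", "data": {"commands": [[[0.06, 0.015, 0.07, 0, 0, 0], [0.06, 0.015, 0.07, 0, 0, 0], [0.06, 0.015, 0.07, 0, 0, 0], [0.06, 0.015, 0.07, 0, 0, 0], [0.06, 0.015, 0.07, 0, 0, 0], [0.06, 0.015, 0.07, 0, 0, 0], [0.06, 0.015, 0.07, 0, 0, 0], [0, 0, 0, 0, 0, 0], [0, 0, 0, 0, 0, 0]]]}}

```text
clock: 24.17
position: [0.6637, 0.1274, 0.021]
ee_rot: [0.894, 0.268, 0.344, -0.1]
ft_force: [-0.4, 0.3, -0.0]
grip_width: 0.631
grasp_force: 0.0
```

```bash
python3 -c "
from h import *
rows([.0395,-.002,.014],48,.17,6)"
```

```text
loc [ 0.0381 -0.0026  0.021 ] q [ 0.48  0.44 -0.63  2.09 -1.18  0.12  0.14] t 24.2 ft [-0.4  0.3 -0. ]
[[-0.01, -0.0, 0.03, 0.01, 0.0, 0.0], [-0.01, -0.0, 0.03, 0.01, 0.0, 0.0], [-0.01, -0.0, 0.03, 0.01, 0.0, 0.0], [-0.01, -0.0, 0.03, 0.01, 0.0, 0.0], [-0.01, -0.0, 0.03, 0.01, 0.0, 0.0], [-0.01, -0.0, 0.03, 0.01, 0.0, 0.0]]
```

>>> {"op": "carry_out", "data": {"commands": [[[-0.017, 0, 0.019, 0, 0, 0], [-0.017, 0, 0.019, 0, 0, 0], [-0.017, 0, 0.019, 0, 0, 0], [-0.017, 0, 0.019, 0, 0, 0], [0, 0, 0, 0, 0, 0], [0, 0, 0, 0, 0, 0]]]}}

```text
clock: 24.67
position: [0.6636, 0.127, 0.0168]
ee_rot: [0.894, 0.268, 0.344, -0.1]
ft_force: [0.7, 0.6, -0.3]
grip_width: 0.634
grasp_force: 0.0
```

>>> {"op": "carry_out", "data": {"commands": [[[-0.017, 0, 0.019, 0, 0, 0], [-0.017, 0, 0.019, 0, 0, 0], [0, 0, 0, 0, 0, 0], [0, 0, 0, 0, 0, 0]]]}}

```text
clock: 25.0
position: [0.6636, 0.1271, 0.0148]
ee_rot: [0.894, 0.268, 0.344, -0.1]
ft_force: [-0.2, 0.1, -0.2]
grip_width: 0.638
grasp_force: 0.0
```

>>> {"op": "carry_out", "data": {"commands": [[[-0.017, 0, 0.019, 0, 0, 0], [-0.017, 0, 0.019, 0, 0, 0], [0, 0, 0, 0, 0, 0], [0, 0, 0, 0, 0, 0]]]}}

```text
clock: 25.33
position: [0.6637, 0.1271, 0.0128]
ee_rot: [0.894, 0.268, 0.344, -0.1]
ft_force: [0.3, -0.4, 0.6]
grip_width: 0.639
grasp_force: 0.0
```

>>> {"op": "carry_out", "data": {"commands": [[[-0.017, 0, 0.019, 0, 0, 0], [-0.017, 0, 0.019, 0, 0, 0], [0, 0, 0, 0, 0, 0], [0, 0, 0, 0, 0, 0]]]}}

```text
clock: 25.67
position: [0.6637, 0.1271, 0.0107]
ee_rot: [0.894, 0.268, 0.344, -0.1]
ft_force: [0.4, -0.6, 0.3]
grip_width: 0.633
grasp_force: 0.0
```

>>> {"op": "carry_out", "data": {"commands": [[[-0.017, 0, 0.019, 0, 0, 0], [-0.017, 0, 0.019, 0, 0, 0], [0, 0, 0, 0, 0, 0], [0, 0, 0, 0, 0, 0]]]}}

```text
clock: 26.0
position: [0.6637, 0.1271, 0.0087]
ee_rot: [0.894, 0.268, 0.344, -0.1]
ft_force: [-0.3, 0.2, 0.2]
grip_width: 0.633
grasp_force: 0.0
```

>>> {"op": "carry_out", "data": {"commands": [[[0, 0, 0, 0, 0, 0], [0, 0, 0, 0, 0, 0], [0, 0, 0, 0, 0, 0], [0, 0, 0, 0, 0, 0], [0, 0, 0, 0, 0, 0], [0, 0, 0, 0, 0, 0], [0, 0, 0, 0, 0, 0], [0, 0, 0, 0, 0, 0]]], "hand": 1, "force": 30}}

```text
clock: 26.67
position: [0.6639, 0.1271, 0.0089]
ee_rot: [0.894, 0.268, 0.344, -0.1]
ft_force: [-1.1, -0.4, 3.2]
grip_width: 0.443
grasp_force: 30.3
```

Gripped at 30 N with a width of about 38 mm. Lifting slightly, then drawing out.

>>> {"op": "carry_out", "data": {"commands": [[[0.033, 0, -0.037, 0, 0, 0], [0.033, 0, -0.037, 0, 0, 0], [0.033, 0, -0.037, 0, 0, 0], [0.033, 0, -0.037, 0, 0, 0], [0.033, 0, -0.037, 0, 0, 0], [0, 0, 0, 0, 0, 0]]]}}

```text
clock: 27.17
position: [0.6639, 0.1272, 0.0192]
ee_rot: [0.894, 0.269, 0.344, -0.1]
ft_force: [-0.1, -0.4, -0.5]
grip_width: 0.447
grasp_force: 30.1
```

```bash
python3 -c "
from h import *
print(get_obs()['grip_width'],get_obs()['grasp_force'])
rows([-.045,-.004,.03],48,.2,12)"
```

```text
0.4472937725597457 30.062681436538696
loc [ 0.0382 -0.0027  0.0192] q [ 0.48  0.44 -0.63  2.09 -1.2   0.11  0.16] t 27.2 ft [-0.1 -0.4 -0.5]
[[-0.11, -0.03, -0.13, 0.02, 0.0, -0.02], [-0.11, -0.03, -0.13, 0.02, 0.0, -0.02], [-0.11, -0.03, -0.13, 0.02, 0.0, -0.02], [-0.11, -0.03, -0.13, 0.02, 0.0, -0.02], [-0.11, -0.03, -0.13, 0.02, 0.0, -0.02], [-0.11, -0.03, -0.13, 0.02, 0.0, -0.02], [-0.11, -0.03, -0.13, 0.02, 0.0, -0.02], [-0.11, -0.03, -0.13, 0.02, 0.0, -0.02], [-0.11, -0.03, -0.13, 0.02, 0.0, -0.02], [-0.11, -0.03, -0.13, 0.02, 0.0, -0.02], [-0.11, -0.03, -0.13, 0.02, 0.0, -0.02], [-0.11, -0.03, -0.13, 0.02, 0.0, -0.02]]
```

>>> {"op": "carry_out", "data": {"commands": [[[-0.11, -0.03, -0.13, 0.02, 0, -0.02], [-0.11, -0.03, -0.13, 0.02, 0, -0.02], [-0.11, -0.03, -0.13, 0.02, 0, -0.02], [-0.11, -0.03, -0.13, 0.02, 0, -0.02], [-0.11, -0.03, -0.13, 0.02, 0, -0.02], [-0.11, -0.03, -0.13, 0.02, 0, -0.02], [-0.11, -0.03, -0.13, 0.02, 0, -0.02], [-0.11, -0.03, -0.13, 0.02, 0, -0.02], [-0.11, -0.03, -0.13, 0.02, 0, -0.02], [-0.11, -0.03, -0.13, 0.02, 0, -0.02], [-0.11, -0.03, -0.13, 0.02, 0, -0.02], [-0.11, -0.03, -0.13, 0.02, 0, -0.02], [0, 0, 0, 0, 0, 0]]]}}

```text
clock: 28.25
position: [0.5878, 0.0928, 0.0295]
ee_rot: [0.89, 0.284, 0.341, -0.106]
ft_force: [-0.3, -1.2, -0.5]
grip_width: 0.446
grasp_force: 30.2
```

```bash
python3 -c "
from h import *
print(get_obs()['grip_width'],get_obs()['grasp_force'])
rows([-.06,-.02,.10],48,.4,12)
from sim import *
q=get_obs()['joint_pos'];tr=[-.222,-.268]
path(q,[([-.06,-.02,.1],48,.4),([-.1,-.15,.1],48,.2),([tr[0],tr[1],.1],48,.1),([tr[0],tr[1],.003],48,.1),([tr[0],tr[1],.003],48,0)])"
```

```text
0.44569609150296097 30.165674686431885
loc [-0.0453 -0.0037  0.0295] q [ 0.79  0.34 -0.83  2.25 -1.22  0.2   0.28] t 28.2 ft [-0.3 -1.2 -0.5]
[[0.07, 0.03, -0.13, 0.11, 0.0, -0.12], [0.07, 0.03, -0.13, 0.11, 0.0, -0.12], [0.07, 0.03, -0.13, 0.11, 0.0, -0.12], [0.07, 0.03, -0.13, 0.11, 0.0, -0.12], [0.07, 0.03, -0.13, 0.11, 0.0, -0.12], [0.07, 0.02, -0.14, 0.11, 0.0, -0.12], [0.07, 0.02, -0.14, 0.11, 0.0, -0.12], [0.07, 0.02, -0.14, 0.11, 0.0, -0.12], [0.07, 0.02, -0.14, 0.11, 0.0, -0.12], [0.07, 0.02, -0.14, 0.11, 0.0, -0.12], [0.07, 0.02, -0.14, 0.11, 0.0, -0.12], [0.07, 0.02, -0.14, 0.11, 0.0, -0.12]]
[-0.06, -0.02, 0.1] 48 0.4 [ 0.78  0.2  -0.68  2.14 -0.92  0.58  0.11] 0.0mm 0.0deg
[-0.1, -0.15, 0.1] 48 0.2 [ 0.9   0.23 -0.57  2.1  -0.92  0.6   0.12] 0.0mm 0.0deg
[-0.222, -0.268, 0.1] 48 0.1 [ 1.11  0.25 -0.43  2.06 -0.88  0.78  0.27] 0.0mm 0.0deg
[-0.222, -0.268, 0.003] 48 0.1 [ 1.12  0.45 -0.46  2.09 -0.97  0.61  0.48] 0.0mm 0.0deg
[-0.222, -0.268, 0.003] 48 0 [ 1.14  0.41 -0.49  2.15 -1.07  0.53  0.48] 0.0mm 0.0deg
```

>>> {"op": "carry_out", "data": {"commands": [[[0.07, 0.03, -0.13, 0.11, 0, -0.12], [0.07, 0.03, -0.13, 0.11, 0, -0.12], [0.07, 0.03, -0.13, 0.11, 0, -0.12], [0.07, 0.03, -0.13, 0.11, 0, -0.12], [0.07, 0.03, -0.13, 0.11, 0, -0.12], [0.07, 0.02, -0.14, 0.11, 0, -0.12], [0.07, 0.02, -0.14, 0.11, 0, -0.12], [0.07, 0.02, -0.14, 0.11, 0, -0.12], [0.07, 0.02, -0.14, 0.11, 0, -0.12], [0.07, 0.02, -0.14, 0.11, 0, -0.12], [0.07, 0.02, -0.14, 0.11, 0, -0.12], [0.07, 0.02, -0.14, 0.11, 0, -0.12], [0, 0, 0, 0, 0, 0]]]}}

```text
clock: 29.33
position: [0.5831, 0.0721, 0.102]
ee_rot: [0.856, 0.373, 0.329, -0.141]
ft_force: [0.4, -0.5, -1.1]
grip_width: 0.443
grasp_force: 30.2
```

```bash
python3 -c "
from h import *
rows([-.209,-.265,.09],48,.12,18)"
```

```text
loc [-0.0579 -0.0207  0.102 ] q [ 0.77  0.2  -0.66  2.13 -0.91  0.59  0.11] t 29.3 ft [ 0.4 -0.5 -1.1]
[[-0.25, 0.23, -0.21, -0.1, 0.0, 0.11], [-0.25, 0.23, -0.2, -0.1, 0.0, 0.11], [-0.25, 0.24, -0.2, -0.1, 0.0, 0.11], [-0.25, 0.24, -0.2, -0.1, 0.0, 0.11], [-0.24, 0.25, -0.2, -0.1, 0.0, 0.11], [-0.24, 0.25, -0.19, -0.1, 0.0, 0.11], [-0.24, 0.26, -0.19, -0.1, 0.0, 0.11], [-0.23, 0.26, -0.19, -0.1, 0.0, 0.11], [-0.23, 0.27, -0.18, -0.1, 0.0, 0.11], [-0.23, 0.27, -0.18, -0.1, 0.0, 0.11], [-0.22, 0.28, -0.18, -0.1, 0.0, 0.11], [-0.22, 0.28, -0.18, -0.1, 0.0, 0.11], [-0.22, 0.29, -0.17, -0.1, 0.0, 0.11], [-0.21, 0.29, -0.17, -0.1, 0.0, 0.11], [-0.21, 0.3, -0.17, -0.1, 0.0, 0.11], [-0.21, 0.3, -0.16, -0.1, 0.0, 0.11], [-0.2, 0.3, -0.16, -0.1, 0.0, 0.11], [-0.2, 0.31, -0.16, -0.1, 0.0, 0.11]]
```

>>> {"op": "carry_out", "data": {"commands": [[[-0.25, 0.23, -0.21, -0.1, 0, 0.11], [-0.25, 0.23, -0.2, -0.1, 0, 0.11], [-0.25, 0.24, -0.2, -0.1, 0, 0.11], [-0.25, 0.24, -0.2, -0.1, 0, 0.11], [-0.24, 0.25, -0.2, -0.1, 0, 0.11], [-0.24, 0.25, -0.19, -0.1, 0, 0.11], [-0.24, 0.26, -0.19, -0.1, 0, 0.11], [-0.23, 0.26, -0.19, -0.1, 0, 0.11], [-0.23, 0.27, -0.18, -0.1, 0, 0.11], [-0.23, 0.27, -0.18, -0.1, 0, 0.11], [-0.22, 0.28, -0.18, -0.1, 0, 0.11], [-0.22, 0.28, -0.18, -0.1, 0, 0.11], [-0.22, 0.29, -0.17, -0.1, 0, 0.11], [-0.21, 0.29, -0.17, -0.1, 0, 0.11], [-0.21, 0.3, -0.17, -0.1, 0, 0.11], [-0.21, 0.3, -0.16, -0.1, 0, 0.11], [-0.2, 0.3, -0.16, -0.1, 0, 0.11], [-0.2, 0.31, -0.16, -0.1, 0, 0.11], [0, 0, 0, 0, 0, 0], [0, 0, 0, 0, 0, 0]]]}}

```text
clock: 31.0
position: [0.5427, -0.2124, 0.0896]
ee_rot: [0.9, 0.249, 0.345, -0.094]
ft_force: [0.2, -0.1, -0.5]
grip_width: 0.443
grasp_force: 30.2
```

```bash
python3 -c "
from h import *
print(get_obs()['grip_width'],get_obs()['grasp_force'])
rows([-.211,-.267,.012],48,.12,10)"
```

```text
0.44330686285302234 30.203425884246826
loc [-0.2093 -0.2651  0.0896] q [ 1.07  0.28 -0.42  2.04 -0.88  0.77  0.29] t 31.0 ft [ 0.2 -0.1 -0.5]
[[-0.13, 0.0, 0.14, -0.0, 0.0, 0.01], [-0.13, 0.0, 0.14, -0.0, 0.0, 0.01], [-0.13, 0.0, 0.14, -0.0, 0.0, 0.01], [-0.13, 0.0, 0.14, -0.0, 0.0, 0.01], [-0.13, 0.0, 0.14, -0.0, 0.0, 0.01], [-0.13, 0.0, 0.14, -0.0, 0.0, 0.01], [-0.13, 0.0, 0.14, -0.0, 0.0, 0.01], [-0.13, 0.0, 0.14, -0.0, 0.0, 0.01], [-0.13, 0.0, 0.14, -0.0, 0.0, 0.01], [-0.13, 0.0, 0.14, -0.0, 0.0, 0.01]]
```

>>> {"op": "carry_out", "data": {"commands": [[[-0.13, 0, 0.14, 0, 0, 0], [-0.13, 0, 0.14, 0, 0, 0], [-0.13, 0, 0.14, 0, 0, 0], [-0.13, 0, 0.14, 0, 0, 0], [-0.13, 0, 0.14, 0, 0, 0], [-0.13, 0, 0.14, 0, 0, 0], [-0.13, 0, 0.14, 0, 0, 0], [-0.13, 0, 0.14, 0, 0, 0], [-0.13, 0, 0.14, 0, 0, 0], [-0.1, 0, 0.1, 0, 0, 0], [-0.05, 0, 0.05, 0, 0, 0], [-0.04, 0, 0.04, 0, 0, 0], [0, 0, 0, 0, 0, 0]]]}}

```text
clock: 32.08
position: [0.5414, -0.2126, 0.0099]
ee_rot: [0.9, 0.25, 0.345, -0.094]
ft_force: [-0.6, 0.6, -1.3]
grip_width: 0.442
grasp_force: 30.2
```

```bash
python3 - <<'E'
from h import *
print(get_obs()['grip_width'],get_obs()['grasp_force'])
rows([-.211,-.267,.001],48,.12,4)
a=camera("top")[175:235,400:480,::-1];cv2.imwrite("pics/tray.png",cv2.resize(a,None,fx=10,fy=10,interpolation=cv2.INTER_CUBIC))
E
```

```text
0.4418409164531501 30.202910900115967
loc [-0.2105 -0.2647  0.0099] q [ 1.09  0.44 -0.44  2.07 -0.95  0.64  0.46] t 32.1 ft [-0.6  0.6 -1.3]
[[-0.04, 0.01, 0.04, -0.01, 0.0, 0.02], [-0.04, 0.01, 0.04, -0.01, 0.0, 0.02], [-0.04, 0.01, 0.04, -0.01, 0.0, 0.02], [-0.04, 0.01, 0.04, -0.01, 0.0, 0.02]]
```

Descending the last centimetre under force watch.

>>> {"op": "carry_out", "data": {"commands": [[[-0.034, 0, 0.038, 0, 0, 0], [-0.034, 0, 0.038, 0, 0, 0], [-0.034, 0, 0.038, 0, 0, 0], [-0.034, 0, 0.038, 0, 0, 0], [-0.017, 0, 0.019, 0, 0, 0], [0, 0, 0, 0, 0, 0], [0, 0, 0, 0, 0, 0]]]}}

```text
clock: 32.72
position: [0.5416, -0.2126, 0.001]
ee_rot: [0.9, 0.25, 0.345, -0.094]
ft_force: [0.2, 1.0, -0.5]
grip_width: 0.442
grasp_force: 30.2
```

>>> {"op": "carry_out", "data": {"commands": [[[-0.017, 0, 0.019, 0, 0, 0], [0, 0, 0, 0, 0, 0], [0, 0, 0, 0, 0, 0]]]}}

```text
clock: 32.97
position: [0.5416, -0.2127, 0.0]
ee_rot: [0.9, 0.25, 0.345, -0.094]
ft_force: [0.6, 1.0, -0.5]
grip_width: 0.44
grasp_force: 30.2
```

>>> {"op": "carry_out", "data": {"commands": [[[-0.017, 0, 0.019, 0, 0, 0], [0, 0, 0, 0, 0, 0], [0, 0, 0, 0, 0, 0]]]}}

```text
clock: 33.22
position: [0.5416, -0.2127, -0.001]
ee_rot: [0.9, 0.25, 0.345, -0.094]
ft_force: [0.3, -0.6, 0.3]
grip_width: 0.446
grasp_force: 30.2
```

>>> {"op": "carry_out", "data": {"commands": [[[-0.009, 0, 0.01, 0, 0, 0], [0, 0, 0, 0, 0, 0], [0, 0, 0, 0, 0, 0]]]}}

```text
clock: 33.47
position: [0.5419, -0.2126, -0.0011]
ee_rot: [0.9, 0.25, 0.346, -0.094]
ft_force: [-1.7, 0.7, 5.9]
grip_width: 0.442
grasp_force: 30.7
```

Contact at 6 N upward. Releasing, then backing straight up and out.

>>> {"op": "carry_out", "data": {"commands": [[[0, 0, 0, 0, 0, 0], [0, 0, 0, 0, 0, 0], [0, 0, 0, 0, 0, 0], [0, 0, 0, 0, 0, 0], [0, 0, 0, 0, 0, 0]]], "hand": -0.2}}

```text
clock: 33.88
position: [0.5415, -0.2126, -0.0017]
ee_rot: [0.9, 0.25, 0.345, -0.094]
ft_force: [0.2, 0.1, 0.1]
grip_width: 0.594
grasp_force: 0.0
```

>>> {"op": "carry_out", "data": {"commands": [[[0.03, 0, -0.03, 0, 0, 0], [0.06, 0, -0.07, 0, 0, 0], [0.1, 0, -0.12, 0, 0, 0], [0.2, 0, -0.22, 0, 0, 0], [0.3, 0, -0.33, 0, 0, 0], [0.4, 0, -0.44, 0, 0, 0], [0.5, 0, -0.55, 0, 0, 0], [0.5, 0, -0.55, 0, 0, 0], [0.4, 0.5, -0.5, 0, 0, 0], [0, 0.6, -0.6, 0, 0, 0], [0, 0.6, -0.6, 0, 0, 0], [0, 0.6, -0.6, 0, 0, 0], [0, 0.6, -0.6, 0, 0, 0], [0, 0.6, 0, 0, 0, 0], [0, 0.3, 0, 0, 0, 0], [0, 0, 0, 0, 0, 0], [0, 0, 0, 0, 0, 0]]]}}

```text
clock: 35.3
position: [0.5634, -0.3753, 0.2206]
ee_rot: [0.9, 0.25, 0.345, -0.094]
ft_force: [-0.3, 0.9, 0.1]
grip_width: 0.598
grasp_force: 0.0
```

```bash
python3 - <<'E'
from h import *
o=get_obs();print(o["clock"],o["position"],o["joint_velocities"].round(3))
a=camera("top")[100:290,240:490,::-1];cv2.imwrite("pics/fin.png",cv2.resize(a,None,fx=3.15,fy=3.15,interpolation=cv2.INTER_CUBIC))
E
```

```text
35.3 [ 0.56340816 -0.37532191  0.22058807] [-0.003 -0.021 -0.01   0.032 -0.004 -0.001  0.006]
```

View pics/fin.png

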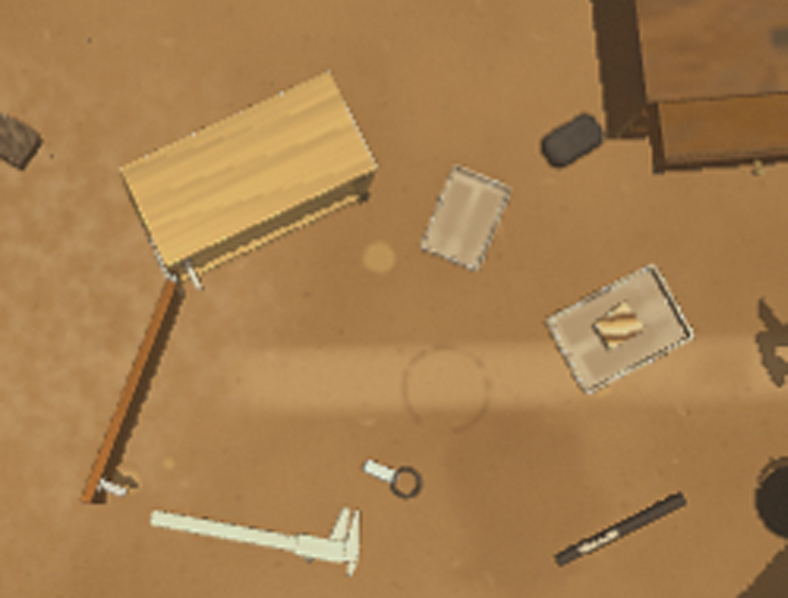

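The final picture shows the block lying flat in the middle of the larger tray at (617,327) and the door wide open. The sanding block at (571,140) and the loupe at (392,478) are undisturbed. Handing in.

```bash
python3 -c "
from workcell import *
print(hand_in())"
```

```text
the job is handed in; nothing more can be done
None
```

The job is handed in at about 35 s with no verdict shown: the door stands open at about 2.4 rad and the striped block lies flat and released in the middle of the larger white tray. The first grasp missed and nudged the block a few millimetres before the second one held.

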